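# Set out the pocket refractometers on the reading rest

### The arm

A 6-joint arm with a two-finger parallel gripper is mounted at the origin on the work surface. World frame = base frame: x ahead of the robot, y to its left, z up, the work surface at z = 0. Lengths are in m, angles in rad, forces in N, time in s.
With the tool pointing down it reaches from about 0.35 to 0.85 m from the base axis. Payload 8.1 kg.
Tool frame: the origin (TCP) lies on the centre line of the jaws, within the pads' length; the fingertips stand 19 mm ahead of it and the grasp point (between the pads) is the TCP (robot.tips_ahead is the distance from the TCP to the fingertips, in m); y points along the fingers, z is the direction in which the jaws open and shut, and the axes are right-handed (so a half turn about y gives the same grasp; the last joint's range is limited). The gripper opens to 93 mm and grips with 3 to 60 N. Pads are 15 mm wide; open, the fingers measure 128 mm over their backs; the gripper's body (75 mm by 188 mm) begins 65 mm behind the grasp point.
Start: joints at [1.185, 0.13, 1.488, -0, 1.523, -0.085], TCP at [0.178, 0.573, 0.238] pointing down, gripper open.
Joint ranges: [-2.96, 2.96], [-0.89, 2.26], [0.02, 2.5], [-1.34, 4.48], [0, 2.73], [-2.66, 2.66]. Speed limits (rad/s): [2.39, 2.39, 2.79, 3.14, 3.14, 3.14].

### API

Orientations are given as a rotation vector (axis times angle).
In Python, from plant import robot, imaging, models gives the robot as it stands.
- The arm moves only by the tool carry_out, never from a script. Its argument "motion" is one flat list of numbers, 7 for each row, row after row: the shift along the tool's x, y, z in m, then the turn, a rotation vector about the tool's x, y, z in degrees, then the opening, from -1 (shut) to 1 (fully open). A call has exactly 5 rows; each row shifts and turns the pose as measured when the row begins, along the tool's axes as they then stand; what a row does not reach is not made up. A row lasts 1/10 s, in which the tool goes at most 50 mm and 8.59 degrees, less where a joint would pass 70% of its speed; a pose out of reach is approached as far as the arm can. A call is refused whole if a number of a shift passes 0.05 or a number of a turn 8.59, either way. A call with a gripper value outside its range is refused whole. The fingers move at their own pace and stop on an object; "squeeze" is the grip in N (left out, the last holds). Time passes only in rows, so rows that do not move let the fingers close, or fill a call up. It gives the time, the measured TCP pose, the force and the opening at its end, in the units of the state.
- robot.read_state(): the state, without advancing time (a new reading comes with each control period).
- imaging.read_camera(name): name is "scene" or "top" or "wrist"; returns the picture (480x640x3 uint8, blue, green, red); there is no depth.
- imaging.camera_model(name): a dict with "K" (3x3 intrinsics, pixels), "position" and "orientation" of the camera in the world. Camera axes: x right, y down, z forward; pixel columns grow to the right and rows downward; lengths in m; the calibration is good to about 2 mm. A picture is of the moment at which its call begins: read the wrist's pose just before it. camera_model takes no time and is no camera call; for the wrist camera it gives the pose at the moment of the call.
- robot.close_job(): hands the job in, once; it reports no verdict.
Trained networks look in the newest picture that a camera, given by its name, has taken for a name from the list of things; names that differ only in an ending like _2 or _b are one class to them, and where a whole thing is asked for, a point or a joint stands for the part that bears it (a point fixed in the world has none). Each returns a list of dicts, best first, with "confidence" (0 to 1); they miss things now and then, are a little off and sometimes report something else, mostly with a low value. They report only what shows in the picture. A call takes as long as a camera call.
- models.outline_of(camera, thing): "pixels" (480x640 bool, what is visible of it) and "pixel" ([column, row] in pixels, amid what is visible of it).
The state is a dict: "t": time; "q": joint angles; "dq": joint speeds; "joint_torque": joint torques, N m; "tool_pos": TCP position; "orientation": TCP orientation; "force": force on the tool from outside, world axes, zero at the start; "wrist_torque": the same for the moment, N m; "opening": finger opening in m.
Only numpy, scipy, OpenCV 4.12 (cv2) and the standard library are available. Lean on these libraries where they do the work, as an engineer would, in place of code of your own. Each camera call takes 0.05 s, during which the arm holds its last target.

### The job

Get the bench ready for sugar readings: first swing the reading rest's prop bar up and over past its centre until it stays open on its stop by itself. Then take every red refractometer out of the foam, lifting its head end first to clear the sill and drawing its tail from under the lip, turn it over, and set it on the rest, display up, tail on the plate behind the lip and back leaning on the prop bar, side by side and squarely. Do not disturb the bottle, beaker and jar.

Things in the scene. Friction and masses are not known exactly. Their poses are not given: they have to be found in the camera images.
- foam: fixed charcoal foam, 150 x 250 mm, three pockets at y = -78, 0, 78 mm, one meter each, display down, head to +x. Origin on the bench (z = 0) under the middle pocket's centre; z up. A stored meter's centre is at x = 0, z = 36 mm. Pocket floor 20 mm high; play 2.5 mm at each end, 2 mm each side. Tail half: ribs 40 mm high between pockets. Head half (x over -2): open finger channels 34 mm wide, floor 4 mm high
- foam_lip (a point): middle of the foam's lip edge, at foam x = -45.5 mm, 56 mm high: the lip's underside, 4 mm over the stored meters, overhangs their tails from the tail wall (inner face x = -57.5 mm, top 66 mm) to here along the whole foam, so a meter cannot be lifted straight out
- foam_sill (a point): top of the middle pocket's head-end sill (foam x 57.5 to 67.5 mm, 44 mm wide, top 32 mm, 12 mm over the pocket floor; one per pocket). It stops a meter being slid out flat: lift the head about 7 to 10 degrees so that it clears the sill, then draw it headward about 15 mm until the tail is free of the lip
- rest: fixed reading rest: aluminium plate 120 x 330 mm, 8 mm thick (x -25 to 95 mm), white lip along it (x -10 to 0, y -130 to 130, top 18 mm). Origin at bench height under the middle of the lip's inner face; x from lip across the plate, y along the lip, z up. Three meters fit at y = -84, 0, 84 mm; between lip and raised bar are 62 mm, room to stand a meter on its tail for a change of grip
- rest_place (a point): where the centre of a meter set in the middle of the rest lies (x = 43, z = 53 mm): tail on the plate against the lip, back on the raised bar, display up, head to the rest's +x and up, sloping about 35 degrees
- bail (a joint): angle of the rest's hinged prop bar, rad: 0 folded down on the lip side, about 1.22 upright (over-centre), 2.475 fully over on its stop, where it stays by its own weight. It falls back if let go below 1.22. Moved by about 1.5 N at the bar
- bail_bar (a point): middle of the prop's blue round cross bar, 10 mm thick, 296 mm long, parallel to the rest's y axis, 70.5 mm from the hinge. Folded: at rest x = -66, height 46 mm; fully over: x = 67, height 44 mm. Two thin steel arms at y = -148 and 148 mm carry it
- bail_hinge (a point): middle of the hinge line of the prop bar: at rest x = 0, y = 0, 22 mm high; the line is parallel to the rest's y axis
- reagent: bystander: clear bottle with red cap, 64 mm across, 150 mm high; origin at the centre of its base
- beaker: bystander: glass beaker, 90 mm across, 100 mm high; origin at the centre of its base
- jar: bystander: small jar with blue cap, 60 mm across, 60 mm high; origin at the centre of its base
- meter_a: red pocket refractometer, box 110 x 44 x 32 mm, 150 g, None if absent. Origin at its centre; x along its length from tail to head, y across its width, z out of its BACK (red, with black cover). Display, white face and steel sample well are on the -z side, the well at the head end. Stored display down (z up)
- meter_a_head (a point): centre of that refractometer's head end face, 55 mm from its centre
- meter_b: red pocket refractometer, box 110 x 44 x 32 mm, 150 g, None if absent. Origin at its centre; x along its length from tail to head, y across its width, z out of its BACK (red, with black cover). Display, white face and steel sample well are on the -z side, the well at the head end. Stored display down (z up)
- meter_b_head (a point): centre of that refractometer's head end face, 55 mm from its centre
- meter_c: red pocket refractometer, box 110 x 44 x 32 mm, 150 g, None if absent. Origin at its centre; x along its length from tail to head, y across its width, z out of its BACK (red, with black cover). Display, white face and steel sample well are on the -z side, the well at the head end. Stored display down (z up)
- meter_c_head (a point): centre of that refractometer's head end face, 55 mm from its centre

How it is judged:
By the outcome, as a careful person would: the job done as asked, in the order asked, and still so for the second after the job is handed in, with the robot touching nothing.
Of meter_a, meter_b, meter_c only 2 to 3 are there at a start; the rules pass over those that are not, and their reading is None.
At some moment in a run one of meter_a, meter_b, meter_c may be knocked a few centimetres aside while the robot is not near it.
It also fails if it takes over 210 s, if anything falls off the work surface, if the arm or the gripper's body presses on something with over 40 N, if the wrist force passes 120 N, or if a joint passes its speed limit or range.

## Working session

There is one attempt and no reset: what is moved stays moved. The work goes in short steps, Python scripts to look and compute and a tool call to move; the robot and the scene stay as the last step left them, time stands still between calls to the robot, and variables do not carry over. Pictures are saved under pics/ and viewed, and the job is handed in when it is done.

Besides the shell and the picture viewer there is one more tool, called after "Request:" by a JSON object that holds its "op" and its "data", one argument or row to a line. carry_out: Moves the arm, as the interface text tells. Its arguments: {"type":"object","properties":{"motion":{"type":"array","items":{"type":"number"}},"squeeze":{"type":"number"}},"required":["motion"]}

```bash
ls; mkdir -p pics; python3 - <<'E'
from plant import robot, imaging, models
import cv2, numpy as np
s=robot.read_state(); print({k:np.round(v,3).tolist() for k,v in s.items()})
for n in ("scene","top","wrist"):
    m=imaging.camera_model(n); print(n,m)
    cv2.imwrite(f"pics/{n}0.png",imaging.read_camera(n))
E
```

```text
pics
{'t': 0.0, 'q': [1.185, 0.131, 1.489, 0.0, 1.523, -0.085], 'dq': [0.003, -0.002, 0.0, 0.0, -0.001, -0.001], 'joint_torque': [0.001, -55.983, -49.177, 0.077, 0.035, -0.0], 'tool_pos': [0.178, 0.573, 0.237], 'orientation': [-1.56, 0.236, -0.236], 'force': [-0.438, 0.9, -0.522], 'wrist_torque': [0.018, -0.059, 0.015], 'opening': 0.093}
scene {'K': array([[619.5282073 ,   0.        , 317.72663685],
       [  0.        , 619.5282073 , 242.45782822],
       [  0.        ,   0.        ,   1.        ]]), 'position': array([ 1.16052609, -0.61604782,  0.86517479]), 'orientation': array([-2.19866331, -0.88851449,  0.37117805])}
top {'K': array([[529.7513541 ,   0.        , 316.31937208],
       [  0.        , 529.7513541 , 227.52709094],
       [  0.        ,   0.        ,   1.        ]]), 'position': array([ 0.52503782, -0.04718332,  1.0227616 ]), 'orientation': array([-2.15245041,  2.20434241, -0.02214822])}
wrist {'K': array([[359.53481016,   0.        , 318.3374556 ],
       [  0.        , 359.53481016, 232.68170238],
       [  0.        ,   0.        ,   1.        ]]), 'position': array([0.10229188, 0.59644893, 0.38404165]), 'orientation': array([2.33374933, 1.71890571, 0.24568493])}
```

View pics/scene0.png

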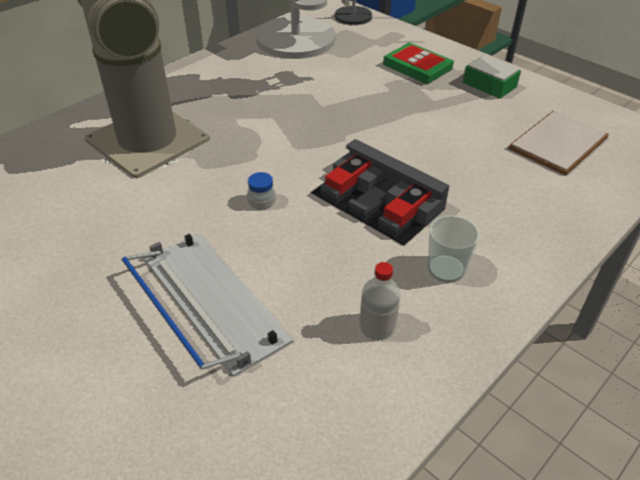

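View pics/top0.png

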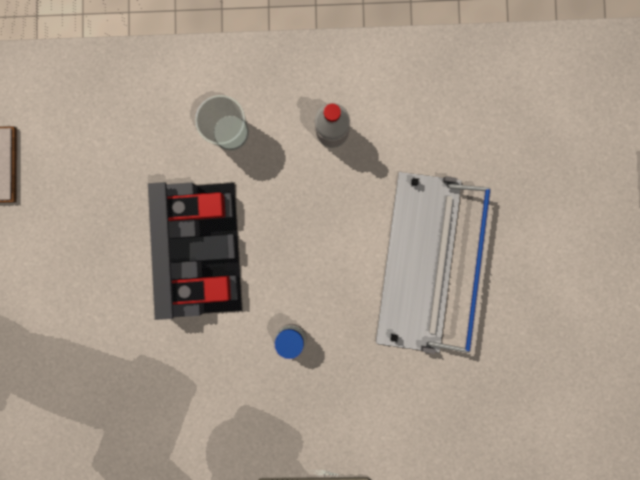

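View pics/wrist0.png

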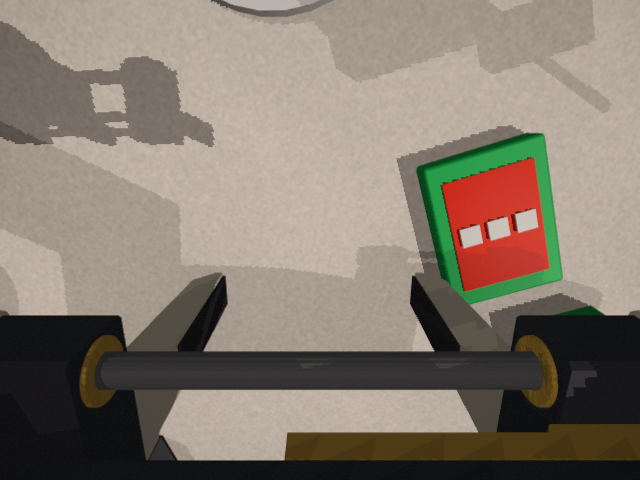

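```bash
cat > h.py <<'E'
from plant import robot, imaging, models
import cv2, numpy as np
from scipy.spatial.transform import Rotation as R
def proj(n,P,m=None):
    m=m or imaging.camera_model(n); Rm=R.from_rotvec(m["orientation"]).as_matrix()
    c=(np.atleast_2d(P)-m["position"])@Rm; u=c@m["K"].T; return u[:,:2]/u[:,2:]
def ray(n,px,z,m=None):
    m=m or imaging.camera_model(n); Rm=R.from_rotvec(m["orientation"]).as_matrix()
    px=np.atleast_2d(px); d=np.c_[px,np.ones(len(px))]@np.linalg.inv(m["K"]).T@Rm.T
    return m["position"]+d*((z-m["position"][2])/d[:,2])[:,None]
E
python3 - <<'E'
from h import *
print([a for a in dir(robot) if a[0]!='_'],[a for a in dir(imaging) if a[0]!='_'],[a for a in dir(models) if a[0]!='_'])
s=robot.read_state(); print(R.from_rotvec(s['orientation']).as_matrix().round(3), getattr(robot,'tips_ahead',None))
np.set_printoptions(suppress=True,precision=4)
im=imaging.read_camera("top"); sc=imaging.read_camera("scene")
Z={'rest':.008,'foam':.0,'meter_a':.052,'bail_bar':.046,'reagent':0,'beaker':0,'jar':0}
for c in("top","scene"):
  vis=(im if c=="top" else sc).copy()
  for th in Z:
    for r in models.outline_of(c,th)[:4]:
        p=r['pixels'].astype(np.uint8); 
        cs,_=cv2.findContours(p,cv2.RETR_EXTERNAL,cv2.CHAIN_APPROX_NONE)
        cv2.drawContours(vis,cs,-1,(0,255,255),1)
        w=ray(c,r['pixel'],Z[th])[0]
        print(c,th,round(r['confidence'],2),np.round(r['pixel']),w,p.sum())
        if c=="top" and r['confidence']>.5 and th in('rest','foam','meter_a','bail_bar'):
            b=cv2.boxPoints(cv2.minAreaRect(max(cs,key=len))); print(ray(c,b,Z[th])[:,:2].round(4).tolist())
  cv2.imwrite(f"pics/out_{c}.png",vis)
E
```

```text
['IKError', 'close_job', 'read_state', 'tips_ahead'] ['camera_model', 'read_camera'] ['outline_of']
[[ 0.955 -0.001  0.296]
 [-0.296 -0.001  0.955]
 [-0.    -1.    -0.001]] 0.019
top rest 0.73 [423. 260.] [ 0.5127 -0.2158  0.008 ] 12360
[[0.3516, -0.1205], [0.6874, -0.1739], [0.6589, -0.3525], [0.3259, -0.2966]]
top rest 0.29 [194. 248.] [0.5454 0.223  0.008 ] 8874
top foam 0.93 [188. 250.] [0.5425 0.2354 0.    ] 8756
[[0.6752, 0.3162], [0.6795, 0.1418], [0.4141, 0.1318], [0.4084, 0.3037]]
top meter_a 0.95 [199. 292.] [0.4644 0.2031 0.052 ] 1414
[[0.487, 0.2542], [0.4926, 0.1458], [0.4483, 0.1431], [0.4426, 0.2512]]
top meter_a 0.76 [199. 206.] [0.6215 0.2013 0.052 ] 1428
[[0.6423, 0.2614], [0.6474, 0.1542], [0.5995, 0.1512], [0.5942, 0.2581]]
top meter_a 0.69 [421. 261.] [ 0.5111 -0.2057  0.052 ] 12443
[[0.3605, -0.116], [0.681, -0.1667], [0.6536, -0.3398], [0.3358, -0.2868]]
top bail_bar 0.9 [472. 269.] [ 0.494 -0.298  0.046] 1504
[[0.3541, -0.2139], [0.656, -0.2626], [0.6439, -0.3397], [0.3431, -0.29]]
top reagent 0.97 [332. 123.] [ 0.7833 -0.0503  0.    ] 1216
top beaker 0.72 [224. 124.] [0.7874 0.1625 0.    ] 2270
top beaker 0.24 [422. 260.] [ 0.513  -0.2154  0.    ] 12255
top beaker 0.18 [290. 342.] [0.3612 0.0419 0.    ] 881
top jar 0.64 [290. 343.] [0.3593 0.0419 0.    ] 911
scene rest 0.67 [211. 306.] [ 0.5251 -0.2284  0.008 ] 10660
scene foam 0.82 [381. 193.] [0.5367 0.2374 0.    ] 5925
scene meter_a 0.91 [406. 202.] [0.6278 0.1985 0.052 ] 1052
scene meter_a 0.74 [348. 168.] [0.4685 0.2008 0.052 ] 946
scene bail_bar 0.62 [166. 320.] [ 0.5246 -0.3177  0.046 ] 1060
scene reagent 0.87 [378. 307.] [ 0.7383 -0.0157  0.    ] 2447
scene reagent 0.26 [215. 302.] [ 0.5163 -0.2133  0.    ] 10519
scene beaker 0.89 [448. 244.] [0.7349 0.2079 0.    ] 2791
scene jar 0.65 [258. 188.] [0.3315 0.061  0.    ] 874
```

```bash
python3 - <<'E'
import cv2
im=cv2.imread('pics/top0.png'); cv2.imwrite('pics/topR.png',cv2.resize(im[160:360,360:510],None,fx=4,fy=3,interpolation=2)[:, :]) ; cv2.imwrite('pics/topR.png',cv2.resize(im[160:360,360:510],None,fx=3,fy=3,interpolation=2)); cv2.imwrite('pics/topF.png',cv2.resize(im[170:330,140:260],None,fx=3.7,fy=3.7,interpolation=2))
E
```

```text
(no output)
```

View pics/out_top.png

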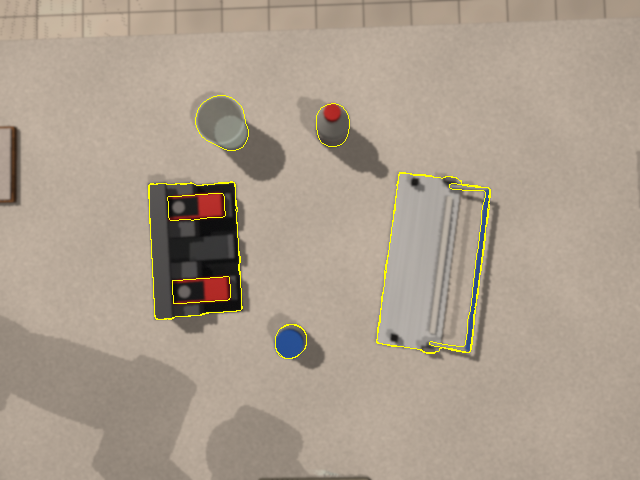

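View pics/topR.png

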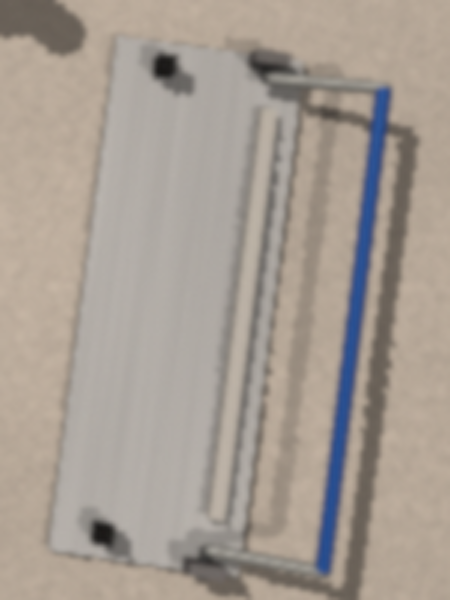

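View pics/topF.png

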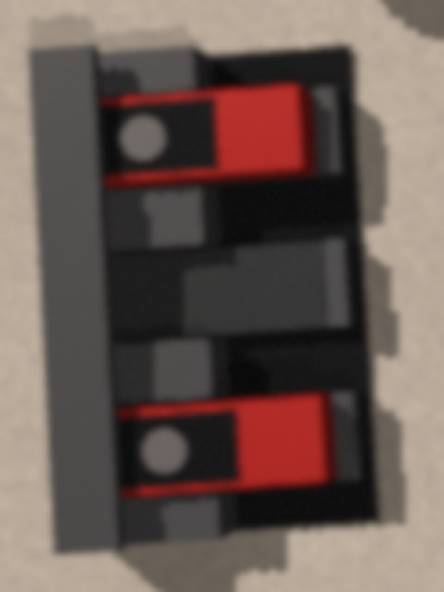

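```bash
cat > fit.py <<'E'
from h import *
from scipy.optimize import least_squares
np.set_printoptions(suppress=True,precision=4)
m=imaging.camera_model("top")
def T(p,P):
    c,s=np.cos(p[2]),np.sin(p[2]); P=np.asarray(P,float)
    return np.c_[p[0]+c*P[:,0]-s*P[:,1],p[1]+s*P[:,0]+c*P[:,1],P[:,2]]
def fit(P,px,p0):
    r=least_squares(lambda p:(proj("top",T(p,P),m)-px).ravel(),p0)
    print(r.x,'res',(r.fun.reshape(-1,2)).round(1).tolist()); return r.x
rp=[[.095,-.165,.008],[.095,.165,.008],[-.066,-.148,.046],[-.066,.148,.046],[0,-.130,.018],[0,.13,.018]]
rx=[[399.3,172.7],[376.7,342.7],[488,189.3],[467.3,350.7],[446.7,196],[429.3,333.3]]
rest=fit(rp,np.array(rx),[.5,-.25,1.6])
fp=[[-.0455,.125,.066],[-.0455,-.125,.066],[.0675,.1,.032],[.0675,.056,.032],[.0675,.022,.032],[.0675,-.022,.032]]
fx=np.array([[96,48],[118,545],[338,86],[343,175],[345,238],[350,325]])/3.7+[140,170]
foam=fit(fp,fx,[.54,.22,-1.6])
np.save('rest.npy',rest);np.save('foam.npy',foam)
for n in('top','scene'):
    im=cv2.imread(f'pics/{n}0.png')
    def box(p,x0,x1,y0,y1,z0,z1,col):
        C=T(p,[[x,y,z] for x in(x0,x1) for y in(y0,y1) for z in(z0,z1)]); q=proj(n,C)
        for i in range(8):
            for b in(1,2,4):
                if not i&b: cv2.line(im,tuple(np.int32(q[i]*16)),tuple(np.int32(q[i|b]*16)),col,1,cv2.LINE_AA,4)
    box(rest,-.025,.095,-.165,.165,0,.008,(0,255,0)); box(rest,-.01,0,-.13,.13,.008,.018,(0,255,255)); box(rest,-.071,-.061,-.148,.148,.041,.051,(255,0,255))
    box(foam,-.0575,-.0455,-.125,.125,.056,.066,(0,255,0))
    for y in(-.078,.078): box(foam,-.055,.055,y-.022,y+.022,.02,.052,(255,255,0))
    for y in(-.078,0,.078): box(foam,.0575,.0675,y-.022,y+.022,.02,.032,(0,255,255))
    cv2.imwrite(f'pics/fit_{n}.png',im)
    if n=='top':
        a=cv2.resize(im[165:360,365:505],None,fx=3,fy=3);b=cv2.resize(im[165:360,140:260],None,fx=3,fy=3); cv2.imwrite('pics/fit_topz.png',np.hstack([b,a]))
    else:
        a=cv2.resize(im[220:390,100:300],None,fx=2,fy=2);b=cv2.resize(im[130:300,300:500],None,fx=2,fy=2); cv2.imwrite('pics/fit_scz.png',np.hstack([a,b]))
E
python3 fit.py
```

```text
[ 0.5042 -0.243   1.408 ] res [[-0.2, -0.9], [-0.7, 0.9], [-0.2, 0.1], [0.2, 0.0], [0.6, -0.1], [0.3, -0.1]]
[ 0.5441  0.2077 -1.5347] res [[-0.0, -1.4], [0.0, 1.4], [-0.0, 0.2], [-0.2, -0.7], [0.2, 0.3], [-0.0, 0.1]]
```

View pics/fit_topz.png

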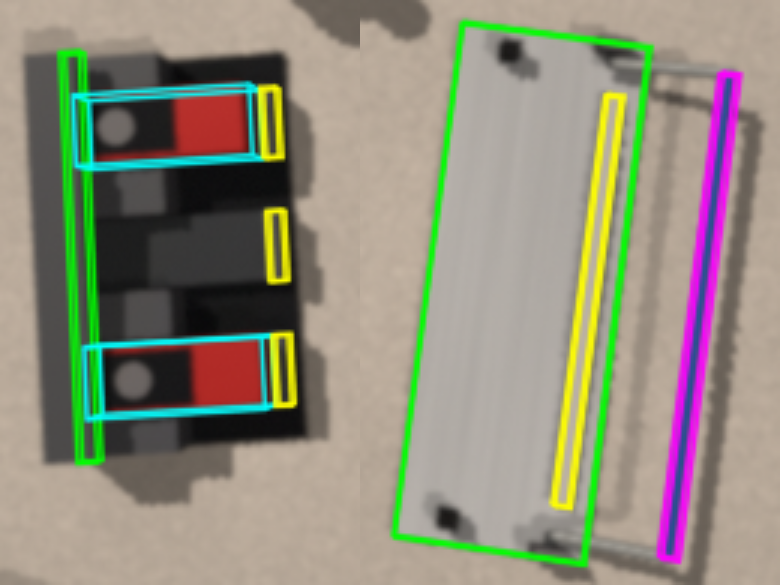

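View pics/fit_scz.png

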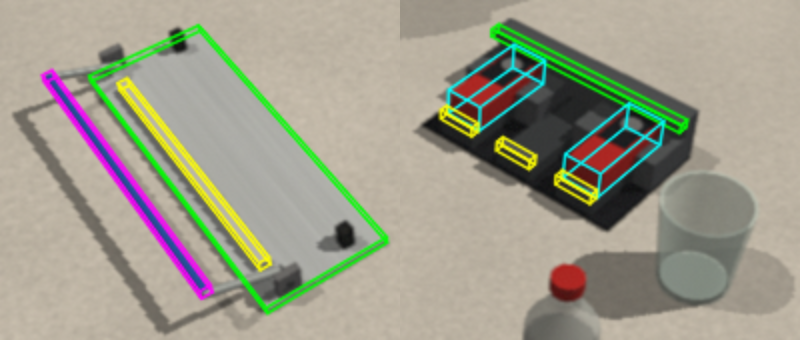

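```bash
cat > p.py <<'E'
from h import *
np.set_printoptions(suppress=True,precision=4)
rest=np.load('rest.npy'); foam=np.load('foam.npy')
def T(p,P):
    c,s=np.cos(p[2]),np.sin(p[2]); P=np.atleast_2d(np.asarray(P,float))
    return np.c_[p[0]+c*P[:,0]-s*P[:,1],p[1]+s*P[:,0]+c*P[:,1],P[:,2]]
def Rt(yaw,phi,flip=False):
    """tool orientation: jaws(z) axis & approach(y). frame X=(cos yaw,sin yaw). approach = down rotated by phi toward +X"""
    X=np.array([np.cos(yaw),np.sin(yaw),0]);Y=np.array([-np.sin(yaw),np.cos(yaw),0])
    a=np.sin(phi)*X+np.array([0,0,-np.cos(phi)])
    return a,X,Y
def mat(y,z):
    x=np.cross(y,z); return np.c_[x,y,z]
def plan(p1,R1,n=None,p0=None,R0=None,vmax=.045,wmax=8.0):
    s=robot.read_state()
    p0=s['tool_pos'] if p0 is None else p0; R0=R.from_rotvec(s['orientation']) if R0 is None else R0
    R1=R.from_matrix(R1) if isinstance(R1,np.ndarray) else R1
    rv=(R0.inv()*R1).as_rotvec(degrees=True); d=np.asarray(p1)-p0
    k=max(int(np.ceil(np.linalg.norm(d)/vmax)),int(np.ceil(np.linalg.norm(rv)/wmax)),1)
    if n: k=n
    for i in range(k):
        Ri=R0*R.from_rotvec(rv*i/k,degrees=True)
        dl=Ri.inv().apply(d/k)
        print(i, *dl.round(4), *(rv/k).round(2))
    return p1,R1
def st():
    s=robot.read_state(); print('t',round(float(s['t']),2),'p',np.round(s['tool_pos'],4),'F',np.round(s['force'],1),'op',round(float(s['opening']),4),'q',np.round(s['q'],3)); 
    import json
    open('log.jsonl','a').write(json.dumps({k:np.asarray(s[k]).tolist() for k in('q','tool_pos','orientation')})+'\n')
    return s
E
python3 - <<'E'
from p import *
st()
yaw=rest[2]; z=np.array([np.cos(yaw),np.sin(yaw),0])
b=T(rest,[-.066,0,.20])[0]; print(b)
plan(b,mat(np.array([0,0,-1.]),z))
E
```

```text
t 0.95 p [0.1778 0.5731 0.2376] F [-0.3 -0.5  0.3] op 0.0932 q [ 1.185  0.13   1.488 -0.     1.523 -0.085]
[ 0.4935 -0.3081  0.2   ]
0 0.0268 0.0018 -0.0356 -0.0 -0.38 0.0
1 0.0266 0.0018 -0.0358 -0.0 -0.38 0.0
2 0.0263 0.0018 -0.036 -0.0 -0.38 0.0
3 0.0261 0.0018 -0.0361 -0.0 -0.38 0.0
4 0.0258 0.0018 -0.0363 -0.0 -0.38 0.0
5 0.0256 0.0018 -0.0365 -0.0 -0.38 0.0
6 0.0254 0.0018 -0.0367 -0.0 -0.38 0.0
7 0.0251 0.0018 -0.0368 -0.0 -0.38 0.0
8 0.0249 0.0018 -0.037 -0.0 -0.38 0.0
9 0.0246 0.0018 -0.0371 -0.0 -0.38 0.0
10 0.0244 0.0018 -0.0373 -0.0 -0.38 0.0
11 0.0241 0.0018 -0.0375 -0.0 -0.38 0.0
12 0.0239 0.0018 -0.0376 -0.0 -0.38 0.0
13 0.0237 0.0018 -0.0378 -0.0 -0.38 0.0
14 0.0234 0.0018 -0.0379 -0.0 -0.38 0.0
15 0.0232 0.0018 -0.0381 -0.0 -0.38 0.0
16 0.0229 0.0018 -0.0382 -0.0 -0.38 0.0
17 0.0227 0.0018 -0.0384 -0.0 -0.38 0.0
18 0.0224 0.0018 -0.0385 -0.0 -0.38 0.0
19 0.0221 0.0018 -0.0387 -0.0 -0.38 0.0
20 0.0219 0.0018 -0.0388 -0.0 -0.38 0.0
```

Request:
{"op": "carry_out", "data": {
  "motion": [0.026, 0.002, -0.036, 0, -0.4, 0, 0, 0.026, 0.002, -0.036, 0, -0.4, 0, 0, 0.026, 0.002, -0.036, 0, -0.4, 0, 0, 0.026, 0.002, -0.036, 0, -0.4, 0, 0, 0.026, 0.002, -0.036, 0, -0.4, 0, 0]
}}

```text
t: 1.45
tool_pos: [0.2515, 0.3609, 0.2248]
orientation: [-1.563, 0.203, -0.201]
force: [0.5, -0.5, 0.1]
opening: 0.0577
```

Request:
{"op": "carry_out", "data": {
  "motion": [0.025, 0.002, -0.037, 0, -0.4, 0, 0, 0.025, 0.002, -0.037, 0, -0.4, 0, 0, 0.025, 0.002, -0.037, 0, -0.4, 0, 0, 0.025, 0.002, -0.037, 0, -0.4, 0, 0, 0.025, 0.002, -0.037, 0, -0.4, 0, 0]
}}

```text
t: 1.95
tool_pos: [0.3297, 0.1436, 0.2156]
orientation: [-1.563, 0.168, -0.174]
force: [0.0, 0.1, -0.5]
opening: 0.0463
```

Request:
{"op": "carry_out", "data": {
  "motion": [0.024, 0.002, -0.038, 0, -0.4, 0, 0, 0.024, 0.002, -0.038, 0, -0.4, 0, 0, 0.024, 0.002, -0.038, 0, -0.4, 0, 0, 0.024, 0.002, -0.038, 0, -0.4, 0, 0, 0.024, 0.002, -0.038, 0, -0.4, 0, 0]
}}

```text
t: 2.45
tool_pos: [0.411, -0.0765, 0.2079]
orientation: [-1.565, 0.133, -0.152]
force: [1.0, 0.8, 0.7]
opening: 0.0465
```

```bash
python3 - <<'E'
from p import *
st()
yaw=rest[2]; z=np.array([np.cos(yaw),np.sin(yaw),0])
b=T(rest,[-.066,0,.20])[0]
plan(b,mat(np.array([0,0,-1.]),z))
E
```

```text
t 2.45 p [ 0.411  -0.0765  0.2079] F [1.  0.8 0.7] op 0.0465 q [-0.31  -0.384  2.013  0.004  1.501 -1.699]
0 0.0205 0.0015 -0.0355 -0.02 -0.18 0.11
1 0.0204 0.0014 -0.0355 -0.02 -0.18 0.11
2 0.0203 0.0014 -0.0356 -0.02 -0.18 0.11
3 0.0202 0.0014 -0.0357 -0.02 -0.18 0.11
4 0.0201 0.0014 -0.0357 -0.02 -0.18 0.11
5 0.0199 0.0013 -0.0358 -0.02 -0.18 0.11
```

Request:
{"op": "carry_out", "data": {
  "motion": [0.024, 0.002, -0.042, 0, -0.2, 0.1, -0.2, 0.024, 0.002, -0.042, 0, -0.2, 0.1, -0.2, 0.024, 0.002, -0.042, 0, -0.2, 0.1, -0.2, 0.024, 0.002, -0.042, 0, -0.2, 0.1, -0.2, 0.024, 0.002, -0.042, 0, -0.2, 0.1, -0.2]
}}

```text
t: 2.95
tool_pos: [0.4936, -0.3124, 0.1994]
orientation: [-1.566, 0.124, -0.136]
force: [0.8, 0.5, 0.5]
opening: 0.0371
```

```bash
python3 - <<'E'
from p import *
st()
yaw=rest[2]; z=np.array([np.cos(yaw),np.sin(yaw),0])
b=T(rest,[-.066,0,.12])[0]
plan(b,mat(np.array([0,0,-1.]),z),n=5)
m=imaging.camera_model("wrist"); im=imaging.read_camera("wrist")
P=[[-.066,y,.046] for y in np.linspace(-.148,.148,30)]+[[0,y,.018] for y in np.linspace(-.13,.13,30)]+[[-.025,y,.008] for y in np.linspace(-.165,.165,30)]
for q in proj("wrist",T(rest,P),m): cv2.circle(im,tuple(np.int32(q)),1,(0,255,0),-1)
cv2.imwrite('pics/w1.png',im)
E
```

```text
t 2.95 p [ 0.4936 -0.3124  0.1994] F [0.8 0.5 0.5] op 0.0371 q [-0.655  0.102  1.589  0.005  1.445 -2.061]
0 -0.0003 0.0159 0.0008 -0.02 -0.03 0.08
1 -0.0002 0.0159 0.0008 -0.02 -0.03 0.08
2 -0.0002 0.0159 0.0008 -0.02 -0.03 0.08
3 -0.0002 0.0159 0.0008 -0.02 -0.03 0.08
4 -0.0002 0.0159 0.0008 -0.02 -0.03 0.08
```

View pics/w1.png

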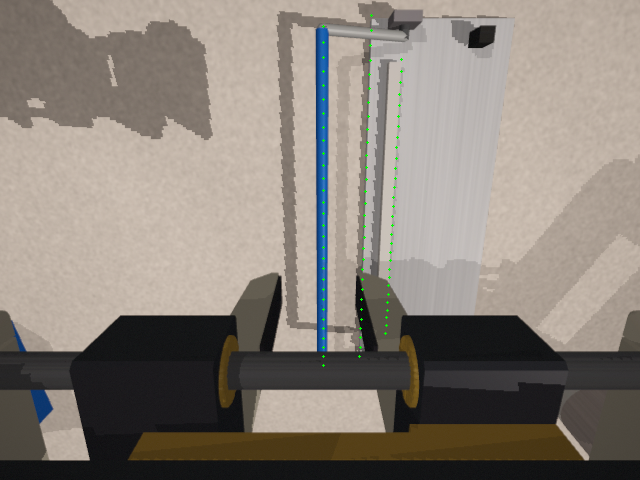

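Request:
{"op": "carry_out", "data": {
  "motion": [0, 0.03, 0.001, 0, 0, 0.1, -0.3, 0, 0.03, 0.001, 0, 0, 0.1, -0.3, 0, 0.03, 0.001, 0, 0, 0.1, -0.3, 0, 0.03, 0.001, 0, 0, 0.1, -0.3, 0, 0.026, 0, 0, 0, 0, -0.3]
}}

```text
t: 3.5
tool_pos: [0.4981, -0.3214, 0.0486]
orientation: [-1.57, 0.134, -0.14]
force: [-0.5, 0.8, 0.9]
opening: 0.0326
```

Request:
{"op": "carry_out", "data": {
  "motion": [0, 0.001, 0, 0, 0, 0, -1, 0, 0, 0, 0, 0, 0, -1, 0, 0, 0, 0, 0, 0, -1, 0, 0, 0, 0, 0, 0, -1, 0, 0, 0, 0, 0, 0, -1],
  "squeeze": 4
}}

```text
t: 4.0
tool_pos: [0.4963, -0.3119, 0.0438]
orientation: [-1.554, 0.139, -0.132]
force: [2.2, 8.3, -3.9]
opening: 0.0148
```

```bash
cat > arc.py <<'E'
from p import *
import sys
# arc steps: bar angle th 0..2.475 ; pos in rest frame about hinge
a0=np.arctan2(.024,.066); r=.0705
def bar(th): 
    ang=np.pi-a0-th; return np.array([r*np.cos(ang),0,.022+r*np.sin(ang)])
s=st(); yaw=rest[2]
# current offset
c,sn=np.cos(yaw),np.sin(yaw); d=s['tool_pos'][:2]-rest[:2]; cur=np.array([c*d[0]+sn*d[1],-sn*d[0]+c*d[1],s['tool_pos'][2]]); print('cur in rest',cur,'bar0',bar(0),'end',bar(2.475))
Rm=R.from_rotvec(s['orientation']).as_matrix(); print('tool z yaw',np.arctan2(Rm[1,2],Rm[0,2]),'tilt',Rm[2])
th=0; 
for i in range(1,13):
    a,b=bar(2.475*(i-1)/12),bar(2.475*i/12); dd=b-a
    print(i,'tool dy',round(-dd[2],4),'dz',round(dd[0],4))
E
python3 arc.py
```

```text
t 4.0 p [ 0.4963 -0.3119  0.0438] F [ 2.2  8.3 -3.9] op 0.0148 q [-0.654  0.277  1.691  0.009  1.184 -2.055]
cur in rest [-0.0692 -0.0033  0.0438] bar0 [-0.0663  0.      0.0461] end [0.067 0.    0.044]
tool z yaw 1.3981413920007495 tilt [-0.0058 -0.9999  0.0123]
1 tool dy -0.0131 dz 0.0063
2 tool dy -0.0115 dz 0.0089
3 tool dy -0.0094 dz 0.011
4 tool dy -0.007 dz 0.0127
5 tool dy -0.0042 dz 0.0139
6 tool dy -0.0013 dz 0.0145
7 tool dy 0.0017 dz 0.0144
8 tool dy 0.0046 dz 0.0138
9 tool dy 0.0074 dz 0.0125
10 tool dy 0.0098 dz 0.0107
11 tool dy 0.0118 dz 0.0085
12 tool dy 0.0132 dz 0.0059
```

Request:
{"op": "carry_out", "data": {
  "motion": [0, 0, 0.002, 0, 0, 0, -1, 0, -0.013, 0.006, 0, 0, 0, -1, 0, -0.0115, 0.009, 0, 0, 0, -1, 0, -0.0095, 0.011, 0, 0, 0, -1, 0, -0.007, 0.013, 0, 0, 0, -1]
}}

```text
t: 4.5
tool_pos: [0.5037, -0.2684, 0.0907]
orientation: [-1.551, 0.14, -0.131]
force: [-0.7, 1.7, -5.9]
opening: 0.0098
```

```bash
python3 arc.py | head -4
```

```text
t 4.5 p [ 0.5037 -0.2684  0.0907] F [-0.7  1.7 -5.9] op 0.0098 q [-0.586  0.181  1.709  0.011  1.264 -1.987]
cur in rest [-0.0252 -0.0037  0.0907] bar0 [-0.0663  0.      0.0461] end [0.067 0.    0.044]
tool z yaw 1.3975100346131313 tilt [-0.0068 -0.9999  0.0149]
1 tool dy -0.0131 dz 0.0063
```

Request:
{"op": "carry_out", "data": {
  "motion": [0, -0.002, 0.014, 0, 0, 0, -1, 0, 0, 0.0145, 0, 0, 0, -1, 0, 0.003, 0.0145, 0, 0, 0, -1, 0, 0.006, 0.014, 0, 0, 0, -1, 0, 0.0085, 0.0125, 0, 0, 0, -1]
}}

```text
t: 5.0
tool_pos: [0.5182, -0.1956, 0.0797]
orientation: [-1.557, 0.135, -0.135]
force: [-0.8, -4.9, -5.9]
opening: 0.0098
```

```bash
python3 arc.py | head -4
```

```text
t 5.0 p [ 0.5182 -0.1956  0.0797] F [-0.8 -4.9 -5.9] op 0.0098 q [-0.459  0.143  1.773  0.01   1.229 -1.861]
cur in rest [ 0.0491 -0.0061  0.0797] bar0 [-0.0663  0.      0.0461] end [0.067 0.    0.044]
tool z yaw 1.3983348173640264 tilt [-0.001  -1.      0.0098]
1 tool dy -0.0131 dz 0.0063
```

Request:
{"op": "carry_out", "data": {
  "motion": [0, 0.01, 0.008, 0, 0, 0, -1, 0, 0.01, 0.006, 0, 0, 0, -0.7, 0, 0.01, 0.004, 0, 0, 0, -0.6, 0, 0.004, 0.002, 0, 0, 0, -0.5, 0, 0, 0, 0, 0, 0, -0.4]
}}

```text
t: 5.5
tool_pos: [0.5231, -0.1726, 0.0413]
orientation: [-1.558, 0.133, -0.135]
force: [0.8, -0.0, -0.3]
opening: 0.0265
```

```bash
python3 arc.py | head -4; python3 - <<'E'
from p import *
for c in('top','scene'): cv2.imwrite(f'pics/b_{c}.png',imaging.read_camera(c))
E
```

```text
t 5.5 p [ 0.5231 -0.1726  0.0413] F [ 0.8 -0.  -0.3] op 0.0265 q [-0.418  0.186  1.804  0.01   1.154 -1.822]
cur in rest [ 0.0725 -0.0072  0.0413] bar0 [-0.0663  0.      0.0461] end [0.067 0.    0.044]
tool z yaw 1.400165187560838 tilt [ 0.0006 -1.      0.0091]
1 tool dy -0.0131 dz 0.0063
```

View pics/b_scene.png

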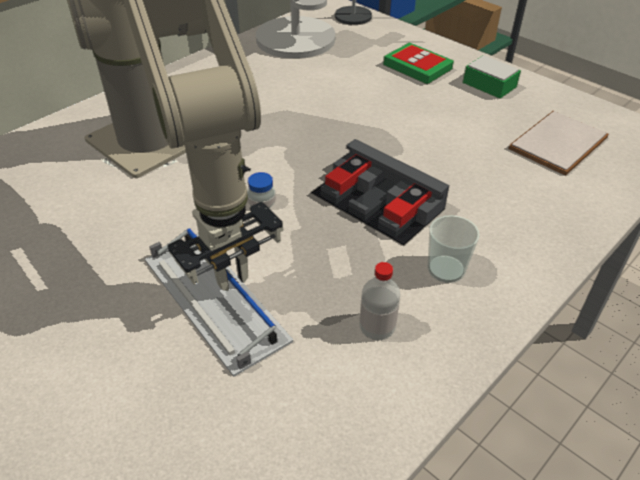

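Request:
{"op": "carry_out", "data": {
  "motion": [0, -0.03, 0, 0, 0, 0, -0.2, 0, -0.04, 0, 0, 0, 0, 0, 0, -0.04, 0, 0, 0, 0, 0, 0, -0.04, 0, 0, 0, 0, 0, 0, -0.03, 0, 0, 0, 0, 0]
}}

```text
t: 6.1
tool_pos: [0.5191, -0.1733, 0.2222]
orientation: [-1.552, 0.142, -0.128]
force: [0.6, -0.3, 0.6]
opening: 0.0461
```

```bash
cat > kin.py <<'E'
from p import *
import json
from scipy.optimize import least_squares
Rz=lambda a:R.from_euler('z',a); Ry=lambda a:R.from_euler('y',a)
def fk(q,P):
    a1,d,h,L2,a3,L3,L6,d6=P[:7].tolist()+[0]
    Rw=Rz(q[0])*Ry(q[1])
    v=Rz(q[0]).apply([a1,0,h])+Rw.apply([0,d,L2])
    Rw=Rw*Ry(q[2]); v=v+Rw.apply([a3,0,L3])
    Rw=Rw*Rz(q[3])*Ry(q[4]); v=v+Rw.apply([P[8],P[7],L6])
    return v,Rw*Rz(q[5])
def load(): return [json.loads(l) for l in open('log.jsonl')]
if __name__=='__main__':
    st(); D=load()
    for e in D:
        _,Rw=fk(np.array(e['q']),np.zeros(9)); print((Rw.inv()*R.from_rotvec(e['orientation'])).as_rotvec().round(3))
    f=lambda P:np.concatenate([(fk(np.array(e['q']),P)[0]-e['tool_pos'])*1000 for e in D]+[(P-P0)*1])
    P0=np.array([0,.05,.3,.35,0,.35,.25,0,0])
    r=least_squares(f,P0); print(r.x.round(4), r.fun[:3*len(D)].reshape(-1,3).round(1).tolist())
E
python3 kin.py; python3 - <<'E'
from p import *
cv2.imwrite('pics/b2_scene.png',imaging.read_camera('scene')[100:400,80:400])
im=imaging.read_camera('wrist');m=imaging.camera_model("wrist")
P=[[.067,y,.044] for y in np.linspace(-.148,.148,30)]+[[0,y,.018] for y in np.linspace(-.13,.13,30)]+[[.095,y,.008] for y in np.linspace(-.165,.165,30)]
for q in proj("wrist",T(rest,P),m): cv2.circle(im,tuple(np.int32(q)),1,(0,255,0),-1)
cv2.imwrite('pics/b2_wrist.png',im)
E
```

```text
t 6.1 p [ 0.5191 -0.1733  0.2222] F [ 0.6 -0.3  0.6] op 0.0461 q [-0.423  0.008  1.645  0.011  1.503 -1.822]
[ 1.209 -1.209 -1.209]
[ 1.209 -1.209 -1.209]
[ 1.209 -1.209 -1.209]
[ 1.209 -1.209 -1.209]
[ 1.209 -1.209 -1.209]
[ 1.209 -1.209 -1.209]
[ 1.209 -1.209 -1.209]
[ 1.209 -1.209 -1.209]
[ 0.0001  0.0514  0.3178  0.3691  0.0616  0.5534  0.3582 -0.0002  0.0001] [[-0.0, -0.0, 0.0], [-0.0, 0.0, -0.0], [-0.0, 0.0, -0.0], [0.0, -0.0, 0.0], [0.0, -0.0, 0.0], [-0.0, -0.0, -0.0], [-0.0, 0.0, -0.0], [0.0, -0.0, -0.0]]
```

View pics/b2_scene.png

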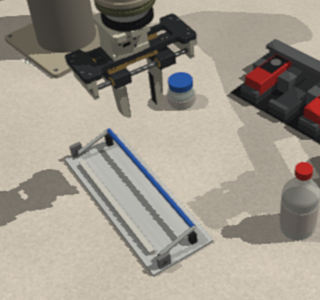

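View pics/b2_wrist.png

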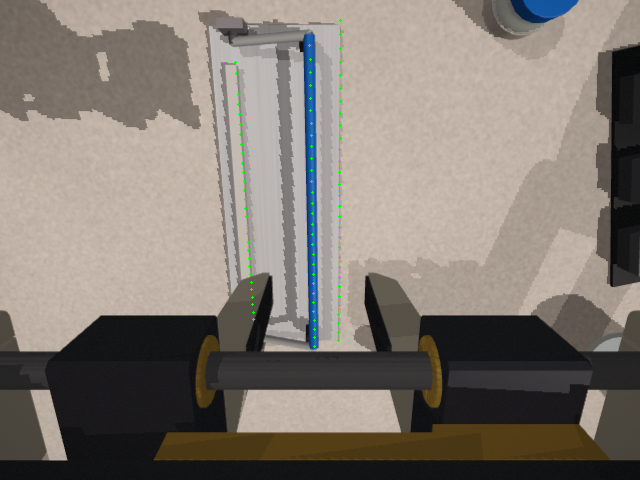

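```bash
cat > ik.py <<'E'
from kin import *
P=np.array([0,.0514,.3178,.3691,.0616,.5534,.3582,0,0])
RF=R.from_rotvec([1.2092,-1.2092,-1.2092])
LO=np.array([-2.96,-.89,.02,-1.34,0,-2.66]);HI=np.array([2.96,2.26,2.5,4.48,2.73,2.66])
def ik(p,Rm):
    Rt_=R.from_matrix(Rm) if isinstance(Rm,np.ndarray) else Rm
    W=p-P[6]*Rt_.as_matrix()[:,1]
    r2=W[0]**2+W[1]**2-P[1]**2; r=np.sqrt(max(r2,0)); q1=np.arctan2(W[1],W[0])-np.arctan2(P[1],r)
    z=W[2]-P[2]; Lf=np.hypot(P[4],P[5]); g=np.arctan2(P[4],P[5]); D2=r*r+z*z
    c=(D2-P[3]**2-Lf**2)/(2*P[3]*Lf)
    if abs(c)>1: return None
    e=np.arccos(c); q3=e-g; q2=np.arctan2(r,z)-np.arctan2(Lf*np.sin(e),P[3]+Lf*np.cos(e))
    Rw=(Rz(q1)*Ry(q2+q3)).inv()*Rt_*RF.inv()
    q4,q5,q6=[x for x in Rw.as_euler('ZYZ')]
    if q5<0: q5=-q5;q4+=np.pi;q6+=np.pi
    w=lambda a,lo,hi: next((a+2*np.pi*k for k in(0,1,-1) if lo<=a+2*np.pi*k<=hi),a)
    q4=w(q4,LO[3],HI[3]);q6=w(q6,LO[5],HI[5])
    q=np.array([q1,q2,q3,q4,q5,q6]); return q,bool(np.all(q>=LO-1e-6)&np.all(q<=HI+1e-6)),W
def ftool(frame,phi,flip,s):
    """approach= down tilted by phi toward s*X of frame; jaws along +-Y"""
    yaw=frame[2];X=np.array([np.cos(yaw),np.sin(yaw),0]);Y=np.array([-np.sin(yaw),np.cos(yaw),0])
    a=np.array([0,0,-np.cos(phi)])+np.sin(phi)*s*X
    return mat(a,Y if not flip else -Y)
E
python3 - <<'E'
from ik import *
e=load()[-1]; print(ik(np.array(e['tool_pos']),R.from_rotvec(e['orientation']))[0],e['q'])
for flip in(0,1):
  for ym in(-.078,.078):
    for ph in(0,30,45,60):
      r=ik(T(foam,[.022,ym,.036])[0],ftool(foam,np.radians(ph),flip,-1)); print('foam',flip,ym,ph,r and (r[1],r[0].round(2),r[2].round(2)))
  for yr in(-.084,0,.084):
    for ph in(0,30,55,70,85):
      x=.043+.022*np.cos(.61);z=.053+.022*np.sin(.61)
      r=ik(T(rest,[x,yr,z])[0],ftool(rest,np.radians(ph),flip,-1)); print('rest',flip,yr,ph,r and (r[1],r[0].round(2),r[2].round(2)))
E
```

```text
[-0.4237  0.0074  1.645   0.0111  1.5027 -1.8226] [-0.4233040284886981, 0.007524681713713309, 1.6449590610787885, 0.011131886170724843, 1.502592405343253, -1.8222624781974828]
foam 0 -0.078 0 (True, array([0.27, 0.07, 1.94, 0.  , 1.13, 0.23]), array([0.47, 0.18, 0.39]))
foam 0 -0.078 30 (True, array([-0.1 ,  0.08,  2.04,  0.57,  1.17, -0.4 ]), array([0.47, 0.  , 0.35]))
foam 0 -0.078 45 (True, array([-0.25,  0.22,  2.01,  0.78,  1.29, -0.67]), array([ 0.48, -0.07,  0.29]))
foam 0 -0.078 60 (True, array([-0.36,  0.42,  1.95,  0.93,  1.45, -0.87]), array([ 0.48, -0.13,  0.22]))
foam 0 0.078 0 (True, array([0.21, 0.43, 1.51, 0.  , 1.2 , 0.18]), array([0.62, 0.19, 0.39]))
foam 0 0.078 30 (True, array([-0.07,  0.45,  1.59,  0.56,  1.22, -0.33]), array([0.63, 0.01, 0.35]))
foam 0 0.078 45 (True, array([-0.18,  0.55,  1.57,  0.79,  1.33, -0.54]), array([ 0.63, -0.06,  0.29]))
foam 0 0.078 60 (True, array([-0.27,  0.71,  1.51,  0.98,  1.48, -0.7 ]), array([ 0.63, -0.12,  0.22]))
rest 0 -0.084 0 (False, array([-0.4 ,  0.34,  1.56, -0.  ,  1.23,  2.9 ]), array([ 0.6 , -0.2 ,  0.42]))
rest 0 -0
[... 3041 characters left out ...]
rest 1 0 70 (True, array([ 0.17,  0.65,  1.67, -1.09,  1.56,  0.81]), array([0.57, 0.15, 0.19]))
rest 1 0 85 (True, array([ 0.2 ,  0.87,  1.57, -1.23,  1.74,  0.91]), array([0.57, 0.17, 0.1 ]))
rest 1 0.084 0 (True, array([-0.49, -0.08,  2.03,  0.  ,  1.19, -0.32]), array([ 0.43, -0.17,  0.42]))
rest 1 0.084 30 (True, array([-0.1 , -0.01,  2.06, -0.57,  1.19,  0.31]), array([0.46, 0.01, 0.38]))
rest 1 0.084 55 (True, array([ 0.14,  0.29,  1.98, -0.92,  1.39,  0.73]), array([0.48, 0.12, 0.27]))
rest 1 0.084 70 (True, array([ 0.22,  0.52,  1.89, -1.06,  1.56,  0.9 ]), array([0.49, 0.16, 0.19]))
rest 1 0.084 85 (True, array([ 0.26,  0.76,  1.78, -1.17,  1.73,  1.01]), array([0.49, 0.18, 0.1 ]))
```

```bash
python3 - <<'E'
from ik import *
m0=imaging.camera_model("top")
print('cap',ray('top',[332.5,112.5],.15), 'jarcap',ray('top',[289.5,343.5],.06),'beaker base',ray('top',[231,132],.003),'rim',ray('top',[220,121],.1))
print('scene: cap',ray('scene',[383.5,269],.15),'beaker base',ray('scene',[447,268],.003),'jar',ray('scene',[261,181],.06))
E
```

```text
cap [[ 0.7631 -0.0506  0.15  ]] jarcap [[0.3683 0.0369 0.06  ]] beaker base [[0.7709 0.1483 0.003 ]] rim [[0.7679 0.1491 0.1   ]]
scene: cap [[ 0.7678 -0.0536  0.15  ]] beaker base [[0.773 0.149 0.003]] jar [[0.3747 0.0345 0.06  ]]
```

```bash
python3 - <<'E'
from ik import *
print(T(foam,[0,.078,.036]),T(foam,[0,-.078,.036]))
Rg=ftool(foam,np.radians(45),0,-1); print(R.from_matrix(Rg).as_rotvec())
w=T(foam,[.105,.078,.23])[0]; print(w,ik(w,Rg)[:2])
plan(w,Rg)
E
```

```text
[[0.622  0.2105 0.036 ]] [[0.4661 0.2049 0.036 ]]
[-0.6394  1.4681 -0.586 ]
[0.6258 0.1056 0.23  ] (array([-0.3073,  0.3418,  1.4516,  0.7312,  1.6469, -0.4   ]), True)
0 0.005 -0.0001 0.0267 2.73 6.71 3.37
1 0.0019 0.001 0.0271 2.73 6.71 3.37
2 -0.0012 0.0023 0.027 2.73 6.71 3.37
3 -0.0042 0.0037 0.0266 2.73 6.71 3.37
4 -0.007 0.0053 0.0257 2.73 6.71 3.37
5 -0.0096 0.007 0.0244 2.73 6.71 3.37
6 -0.0119 0.0087 0.0228 2.73 6.71 3.37
7 -0.0139 0.0105 0.0208 2.73 6.71 3.37
8 -0.0155 0.0124 0.0186 2.73 6.71 3.37
9 -0.0168 0.0141 0.016 2.73 6.71 3.37
10 -0.0176 0.0158 0.0133 2.73 6.71 3.37
```

Request:
{"op": "carry_out", "data": {
  "motion": [0.005, 0, 0.027, 2.7, 6.7, 3.4, 0.3, 0.002, 0.001, 0.027, 2.7, 6.7, 3.4, 0.3, -0.001, 0.002, 0.027, 2.7, 6.7, 3.4, 0.3, -0.004, 0.004, 0.027, 2.7, 6.7, 3.4, 0.3, -0.007, 0.005, 0.026, 2.7, 6.7, 3.4, 0.3]
}}

```text
t: 6.7
tool_pos: [0.572, -0.0448, 0.2297]
orientation: [-1.194, 0.801, -0.366]
force: [-0.0, -0.2, -0.9]
opening: 0.0603
```

Request:
{"op": "carry_out", "data": {
  "motion": [-0.01, 0.007, 0.024, 2.7, 6.7, 3.4, 0.3, -0.012, 0.009, 0.023, 2.7, 6.7, 3.4, 0.3, -0.014, 0.01, 0.021, 2.7, 6.7, 3.4, 0.3, -0.015, 0.012, 0.019, 2.7, 6.7, 3.4, 0.3, -0.017, 0.014, 0.016, 2.7, 6.7, 3.4, 0.3]
}}

```text
t: 7.2
tool_pos: [0.6263, 0.0851, 0.2302]
orientation: [-0.709, 1.411, -0.562]
force: [0.3, 0.4, 0.7]
opening: 0.0603
```

```bash
python3 - <<'E'
from ik import *
s=st(); e=load()[-1]; print(fk(np.array(e['q']),P)[0]-s['tool_pos'])
Rg=ftool(foam,np.radians(45),0,-1)
w=T(foam,[.105,.078,.2])[0]
plan(w,Rg,n=5)
E
```

```text
t 7.2 p [0.6263 0.0851 0.2302] F [0.3 0.4 0.7] op 0.0603 q [-0.316  0.372  1.396  0.682  1.69  -0.461]
[ 0.0001  0.     -0.0001]
0 0.0011 0.0072 0.0002 0.42 0.76 0.41
1 0.0012 0.0072 0.0002 0.42 0.76 0.41
2 0.0012 0.0072 0.0002 0.42 0.76 0.41
3 0.0013 0.0072 0.0001 0.42 0.76 0.41
4 0.0013 0.0072 0.0001 0.42 0.76 0.41
```

Request:
{"op": "carry_out", "data": {
  "motion": [0.001, 0.009, 0, 0.5, 0.9, 0.5, 0.3, 0.001, 0.009, 0, 0.5, 0.9, 0.5, 0.3, 0.001, 0.009, 0, 0.5, 0.9, 0.5, 0.3, 0.001, 0.007, 0, 0.5, 0.8, 0.5, 0.3, 0, 0, 0, 0, 0, 0, 0.3]
}}

```text
t: 7.7
tool_pos: [0.6226, 0.1066, 0.1969]
orientation: [-0.643, 1.467, -0.582]
force: [0.5, -0.8, 1.0]
opening: 0.0605
```

```bash
cat > look.py <<'E'
from ik import *
import sys
def boxes(n,items,fn,crop=None,m=None):
    m=m or imaging.camera_model(n); im=imaging.read_camera(n)
    for f,b,col in items:
        x0,x1,y0,y1,z0,z1=b
        q=proj(n,T(f,[[x,y,z] for x in(x0,x1) for y in(y0,y1) for z in(z0,z1)]),m)
        for i in range(8):
            for k in(1,2,4):
                if not i&k: cv2.line(im,tuple(np.int32(q[i]*16)),tuple(np.int32(q[i|k]*16)),col,1,cv2.LINE_AA,4)
    if crop: im=cv2.resize(im[crop[1]:crop[3],crop[0]:crop[2]],None,fx=crop[4],fy=crop[4])
    cv2.imwrite(fn,im)
def foamitems():
    L=[(foam,(-.0575,-.0455,-.125,.125,.056,.066),(0,255,0))]
    L+=[(foam,(-.055,.055,y-.022,y+.022,.02,.052),(255,255,0)) for y in(-.078,.078)]
    L+=[(foam,(.0575,.0675,y-.022,y+.022,.02,.032),(0,255,255)) for y in(-.078,0,.078)]
    return L
E
python3 - <<'E'
from look import *
s=st(); Rm=R.from_rotvec(s['orientation']).as_matrix(); print(Rm.round(3))
Rg=ftool(foam,np.radians(45),0,-1)
boxes('wrist',foamitems(),'pics/w2.png')
w=T(foam,[.070,.078,.086])[0]
plan(w,Rg)
E
```

```text
t 7.7 p [0.6226 0.1066 0.1969] F [ 0.5 -0.8  1. ] op 0.0605 q [-0.307  0.368  1.482  0.728  1.607 -0.441]
[[ 0.028 -0.029  0.999]
 [-0.706  0.707  0.041]
 [-0.707 -0.707 -0.001]]
0 0.0182 0.0343 0.001 0.06 0.07 0.0
1 0.0182 0.0343 0.001 0.06 0.07 0.0
2 0.0182 0.0343 0.001 0.06 0.07 0.0
```

View pics/w2.png

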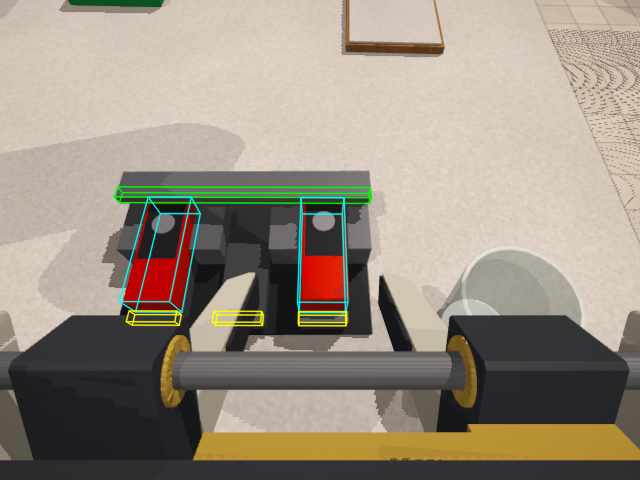

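Request:
{"op": "carry_out", "data": {
  "motion": [0.018, 0.034, 0.001, 0, 0, 0, 0.3, 0.018, 0.034, 0.001, 0, 0, 0, 0.3, 0.016, 0.03, 0.001, 0, 0, 0, 0.3, 0, 0, 0, 0, 0, 0, 0.3, 0, 0, 0, 0, 0, 0, 0.3]
}}

```text
t: 8.25
tool_pos: [0.629, 0.1369, 0.0943]
orientation: [-0.643, 1.453, -0.587]
force: [-0.7, -0.1, -0.1]
opening: 0.0604
```

```bash
python3 - <<'E'
from look import *
s=st()
Rg=ftool(foam,np.radians(45),0,-1)
w=T(foam,[.02,.078,.036])[0]
plan(w,Rg,n=4)
E
```

```text
t 8.25 p [0.629  0.1369 0.0943] F [-0.7 -0.1 -0.1] op 0.0604 q [-0.258  0.487  1.532  0.748  1.443 -0.531]
0 0.0007 0.0198 -0.0012 -0.06 0.19 0.07
1 0.0007 0.0198 -0.0011 -0.06 0.19 0.07
2 0.0007 0.0198 -0.0011 -0.06 0.19 0.07
3 0.0008 0.0198 -0.0011 -0.06 0.19 0.07
```

Request:
{"op": "carry_out", "data": {
  "motion": [0.001, 0.005, -0.0045, 0, 0.8, 0.3, 0.3, 0.001, 0.018, 0, 0, 0, 0, 0.3, 0.001, 0.018, 0, 0, 0, 0, 0.3, 0, 0.018, 0, 0, 0, 0, 0.3, 0, 0, 0, 0, 0, 0, 0.3]
}}

```text
t: 8.75
tool_pos: [0.6268, 0.1774, 0.0531]
orientation: [-0.632, 1.46, -0.594]
force: [-0.0, -0.4, -0.6]
opening: 0.0606
```

```bash
python3 - <<'E'
from look import *
s=st()
Rg=ftool(foam,np.radians(45),0,-1)
w=T(foam,[.02,.078,.036])[0]
plan(w,Rg,n=1)
boxes('scene',foamitems(),'pics/s3.png',(280,120,500,300,3))
E
```

```text
t 8.75 p [0.6268 0.1774 0.0531] F [-0.  -0.4 -0.6] op 0.0606 q [-0.2    0.527  1.567  0.785  1.348 -0.538]
0 0.0027 0.0214 -0.0038 -0.67 0.22 0.08
```

View pics/s3.png

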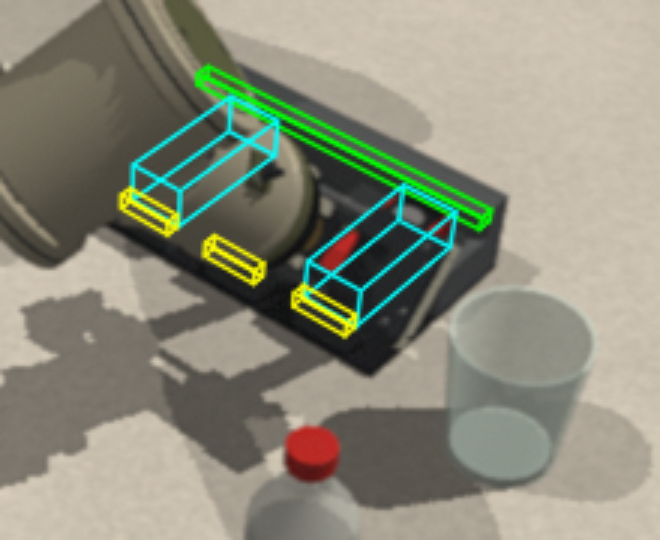

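Gripper is beside the far meter, clear of the beaker. Final approach and grip.

Request:
{"op": "carry_out", "data": {
  "motion": [0.001, 0.008, -0.004, -0.3, 0.2, 0, 0.3, 0.001, 0.008, 0, -0.2, 0, 0, 0.3, 0, 0.006, 0, -0.2, 0, 0, 0.3, 0, 0, 0, 0, 0, 0, 0.3, 0, 0, 0, 0, 0, 0, 0.3]
}}

```text
t: 9.3
tool_pos: [0.6233, 0.1918, 0.0362]
orientation: [-0.641, 1.466, -0.586]
force: [-0.1, 0.1, 0.4]
opening: 0.0606
```

```bash
python3 - <<'E'
from look import *
s=st()
Rg=ftool(foam,np.radians(45),0,-1)
w=T(foam,[.02,.078,.036])[0]
plan(w,Rg,n=1)
E
```

```text
t 9.3 p [0.6233 0.1918 0.0362] F [-0.1  0.1  0.4] op 0.0606 q [-0.177  0.553  1.568  0.791  1.325 -0.539]
0 0.0011 -0.0008 -0.0006 0.02 0.09 0.1
```

Request:
{"op": "carry_out", "data": {
  "motion": [0, 0, 0, 0, 0, 0, -1, 0, 0, 0, 0, 0, 0, -1, 0, 0, 0, 0, 0, 0, -1, 0, 0, 0, 0, 0, 0, -1, 0, 0, 0, 0, 0, 0, -1],
  "squeeze": 18
}}

```text
t: 9.8
tool_pos: [0.6238, 0.191, 0.0367]
orientation: [-0.641, 1.466, -0.588]
force: [-0.3, -0.3, -0.5]
opening: 0.0439
```

```bash
cat > mt.py <<'E'
from look import *
# meter planning: meter pose in frame F side-view: tail-bottom... we treat meter as rigidly held
def fr(frame,p):
    c,s=np.cos(frame[2]),np.sin(frame[2]); d=p[:2]-frame[:2]; return np.array([c*d[0]+s*d[1],-s*d[0]+c*d[1],p[2]])
E
python3 - <<'E'
from mt import *
s=st()
p=fr(foam,s['tool_pos']); print('tcp in foam',p)
# lift: rotate head up by b about tail bottom corner (-.055,.02)+shift ; foam side view x,z
def pose(b,dx,dz):
    b=np.radians(b); v=np.array([p[0]+.055,p[2]-.02]); c,sn=np.cos(b),np.sin(b)
    return np.array([-.055+dx+c*v[0]-sn*v[1], p[1], .02+dz+sn*v[0]+c*v[1]])
for b,dx,dz in((0,0,0),(4,.0015,.0005),(9,.0035,.001),(9,.011,.002),(10,.0195,.004),(10,.0255,.01)): print(b,dx,dz,pose(b,dx,dz))
R0=R.from_rotvec(s['orientation'])
seq=[(0,0,0),(4,.0015,.0005),(9,.0035,.001),(9,.011,.002),(10,.0195,.004),(10,.0255,.01)]
ax=np.array([-np.sin(foam[2]),np.cos(foam[2]),0])
pp=s['tool_pos'];RR=R0
for k in seq[1:]:
    q=T(foam,pose(*k))[0]; R1=R.from_rotvec(-ax*np.radians(k[0]))*R0
    print(k,end=' ');plan(q,R1,n=1,p0=pp,R0=RR); pp,RR=q,R1
E
```

```text
t 9.8 p [0.6238 0.191  0.0367] F [-0.3 -0.3 -0.5] op 0.0439 q [-0.178  0.553  1.568  0.791  1.325 -0.539]
tcp in foam [0.0195 0.0791 0.0367]
0 0 0 [0.0195 0.0791 0.0367]
4 0.0015 0.0005 [0.0197 0.0791 0.0424]
9 0.0035 0.001 [0.0195 0.0791 0.0492]
9 0.011 0.002 [0.027  0.0791 0.0502]
10 0.0195 0.004 [0.035  0.0791 0.0534]
10 0.0255 0.01 [0.041  0.0791 0.0594]
(4, 0.0015, 0.0005) 0 -0.0039 -0.0041 0.0 -0.01 -0.0 -4.0
(9, 0.0035, 0.001) 0 -0.0046 -0.005 0.0 -0.01 -0.01 -5.0
(9, 0.011, 0.002) 0 0.0055 -0.0052 -0.0 0.0 0.0 0.0
(10, 0.0195, 0.004) 0 0.0046 -0.0073 -0.0 -0.0 -0.0 -1.0
(10, 0.0255, 0.01) 0 0.0015 -0.0084 0.0 0.0 0.0 0.0
```

Request:
{"op": "carry_out", "data": {
  "motion": [-0.002, -0.002, 0, 0, 0, -2.2, -1, -0.002, -0.002, 0, 0, 0, -2.2, -1, -0.002, -0.0025, 0, 0, 0, -2.2, -1, -0.0023, -0.0025, 0, 0, 0, -2.4, -1, 0, 0, 0, 0, 0, 0, -1]
}}

```text
t: 10.3
tool_pos: [0.6245, 0.1911, 0.0499]
orientation: [-0.762, 1.423, -0.714]
force: [-0.1, -0.3, -2.1]
opening: 0.0438
```

```bash
cat > chk.py <<'E'
from mt import *
s=st(); F=foam
a=R.from_rotvec(s['orientation']).as_matrix(); X=np.array([np.cos(F[2]),np.sin(F[2]),0])
phi=np.degrees(np.arctan2(-a[:,1]@X,-a[2,1])); print('foam tcp',fr(F,s['tool_pos']),'phi',phi,'zaxis',a[:,2].round(4))
E
python3 chk.py
```

```text
t 10.3 p [0.6245 0.1911 0.0499] F [-0.1 -0.3 -2.1] op 0.0438 q [-0.109  0.463  1.582  0.649  1.268 -0.399]
foam tcp [0.0195 0.0798 0.0499] phi 35.655635793027606 zaxis [0.9994 0.0345 0.0026]
```

Request:
{"op": "carry_out", "data": {
  "motion": [0.0028, -0.003, 0, 0, 0, -0.3, -1, 0.003, -0.003, 0, 0, 0, -0.3, -1, 0.003, -0.003, 0, 0, 0, -0.3, -1, 0.0028, -0.0035, 0, 0, 0, 0, -1, 0.001, -0.002, 0, 0, 0, 0, -1]
}}

```text
t: 10.8
tool_pos: [0.624, 0.1702, 0.0529]
orientation: [-0.773, 1.421, -0.724]
force: [0.4, 0.4, -0.9]
opening: 0.0439
```

```bash
python3 chk.py; python3 - <<'E'
from mt import *
boxes('wrist',[],'pics/w4.png')
boxes('scene',[],'pics/s4.png',(280,120,500,300,3))
E
```

```text
t 10.8 p [0.624  0.1702 0.0529] F [ 0.4  0.4 -0.9] op 0.0439 q [-0.136  0.456  1.579  0.627  1.287 -0.406]
foam tcp [0.0404 0.0785 0.0529] phi 34.84812819101266 zaxis [ 0.9994  0.0339 -0.0003]
```

View pics/w4.png

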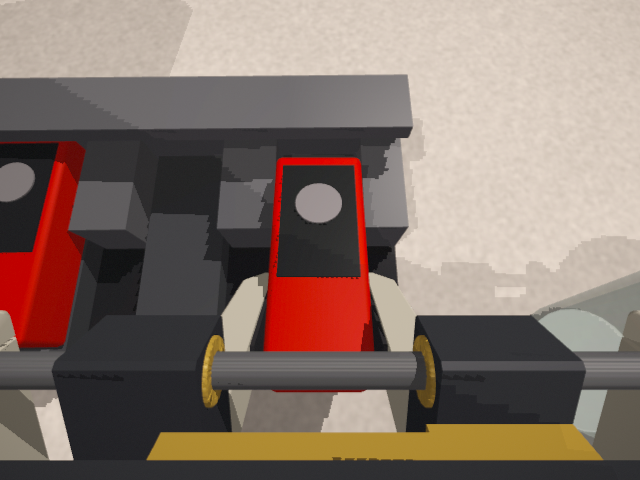

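View pics/s4.png

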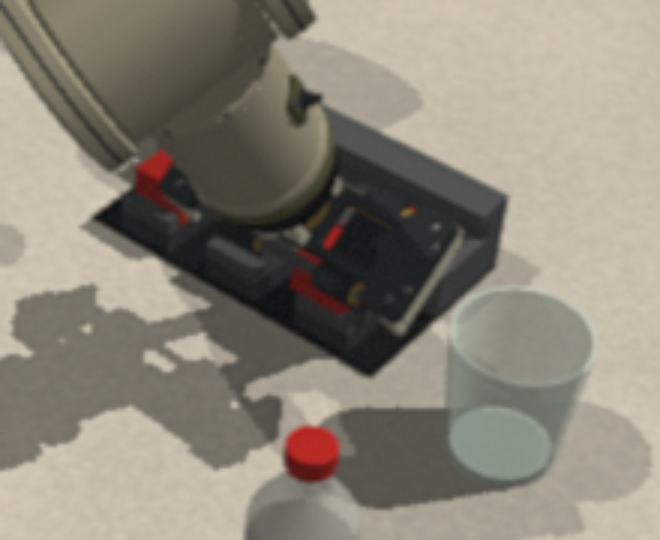

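```bash
python3 - <<'E'
from mt import *
s=robot.read_state()
X=np.array([np.cos(foam[2]),np.sin(foam[2]),0])
a=R.from_rotvec([-0.641,1.466,-.588]).as_matrix(); pg=np.degrees(np.arctan2(-a[:,1]@X,-a[2,1])); print('phi grip',pg)
R0=R.from_rotvec(s['orientation'])
u=s['tool_pos']+[0,-.02,.14]
print('A');plan(u,R0,n=4)
Rr=ftool(rest,np.radians(90-pg),1,-1)
w=T(rest,[.031,-.084,.2])[0]; print(w,ik(w,Rr)[:2])
print('B');plan(w,Rr,p0=u,R0=R0)
E
```

```text
phi grip 44.85379372600961
A
0 -0.0159 -0.0316 -0.0002 0.0 0.0 0.0
1 -0.0159 -0.0316 -0.0002 0.0 0.0 0.0
2 -0.0159 -0.0316 -0.0002 0.0 0.0 0.0
3 -0.0159 -0.0316 -0.0002 0.0 0.0 0.0
[ 0.5921 -0.226   0.2   ] (array([-0.0424,  0.3254,  1.5308, -0.7876,  1.4536,  0.2866]), True)
B
0 0.0276 -0.02 -0.0041 -0.1 1.11 -7.25
1 0.03 -0.0163 -0.0035 -0.1 1.11 -7.25
2 0.0319 -0.0124 -0.003 -0.1 1.11 -7.25
3 0.0332 -0.0083 -0.0024 -0.1 1.11 -7.25
4 0.0341 -0.004 -0.0017 -0.1 1.11 -7.25
5 0.0343 0.0003 -0.0011 -0.1 1.11 -7.25
6 0.034 0.0046 -0.0004 -0.1 1.11 -7.25
7 0.0332 0.0089 0.0003 -0.1 1.11 -7.25
8 0.0318 0.013 0.0009 -0.1 1.11 -7.25
9 0.0299 0.0169 0.0015 -0.1 1.11 -7.25
10 0.0274 0.0205 0.0021 -0.1 1.11 -7.25
```

Request:
{"op": "carry_out", "data": {
  "motion": [-0.016, -0.032, 0, 0, 0, 0, -1, -0.016, -0.032, 0, 0, 0, 0, -1, -0.016, -0.032, 0, 0, 0, 0, -1, -0.016, -0.032, 0, 0, 0, 0, -1, 0.028, -0.02, -0.004, -0.1, 1.1, -7.3, -1]
}}

```text
t: 11.4
tool_pos: [0.6194, 0.1152, 0.1948]
orientation: [-0.868, 1.409, -0.827]
force: [0.2, -0.6, -1.9]
opening: 0.0438
```

Request:
{"op": "carry_out", "data": {
  "motion": [0.03, -0.016, -0.004, -0.1, 1.1, -7.3, -1, 0.032, -0.012, -0.003, -0.1, 1.1, -7.3, -1, 0.033, -0.008, -0.002, -0.1, 1.1, -7.3, -1, 0.034, -0.004, -0.002, -0.1, 1.1, -7.3, -1, 0.034, 0, -0.001, -0.1, 1.1, -7.3, -1]
}}

```text
t: 11.9
tool_pos: [0.6058, -0.0628, 0.2062]
orientation: [-1.335, 1.208, -1.381]
force: [-0.9, 0.4, -1.2]
opening: 0.044
```

Request:
{"op": "carry_out", "data": {
  "motion": [0.034, 0.005, 0, -0.1, 1.1, -7.3, -1, 0.033, 0.009, 0, -0.1, 1.1, -7.3, -1, 0.032, 0.013, 0.001, -0.1, 1.1, -7.3, -1, 0.03, 0.017, 0.001, -0.1, 1.1, -7.3, -1, 0, 0, 0, 0, 0, 0, -1]
}}

```text
t: 12.4
tool_pos: [0.5928, -0.2041, 0.2155]
orientation: [-1.694, 0.938, -1.812]
force: [-0.4, 1.2, -2.8]
opening: 0.0438
```

```bash
cat > rc.py <<'E'
from mt import *
import sys
def rc(s):
    F=rest; a=R.from_rotvec(s['orientation']).as_matrix(); X=np.array([np.cos(F[2]),np.sin(F[2]),0])
    phi=np.degrees(np.arctan2(-a[:,1]@X,-a[2,1])); print('rest tcp',fr(F,s['tool_pos']),'phi',round(phi,2),'zaxis',a[:,2].round(4),'want',-np.array([-np.sin(F[2]),np.cos(F[2])]))
if __name__=='__main__':
    s=st(); rc(s)
    x,y,z,ph=map(float,sys.argv[1:5]); n=int(sys.argv[5]) if len(sys.argv)>5 else None
    w=T(rest,[x,y,z])[0]; Rr=ftool(rest,np.radians(ph),1,-1); r=ik(w,Rr); print(r[1],r[0].round(2)); plan(w,Rr,n=n)
E
python3 rc.py .031 -.084 .2 45.15
```

```text
t 12.4 p [ 0.5928 -0.2041  0.2155] F [-0.4  1.2 -2.8] op 0.0438 q [-0.037  0.285  1.516 -0.712  1.477  0.237]
rest tcp [ 0.0528 -0.0811  0.2155] phi 40.95 zaxis [ 0.988  -0.1546 -0.0037] want [ 0.9868 -0.162 ]
True [-0.04  0.33  1.53 -0.79  1.45  0.29]
0 0.0063 0.026 0.0028 -0.14 0.46 -4.2
```

```bash
python3 rc.py .031 -.084 .12 45.15 4
```

```text
t 12.4 p [ 0.5928 -0.2041  0.2155] F [-0.4  1.2 -2.8] op 0.0438 q [-0.037  0.285  1.516 -0.712  1.477  0.237]
rest tcp [ 0.0528 -0.0811  0.2155] phi 40.95 zaxis [ 0.988  -0.1546 -0.0037] want [ 0.9868 -0.162 ]
True [-0.04  0.42  1.57 -0.8   1.36  0.38]
0 -0.0115 0.0216 0.0008 -0.03 0.11 -1.05
1 -0.0119 0.0214 0.0008 -0.03 0.11 -1.05
2 -0.0123 0.0212 0.0008 -0.03 0.11 -1.05
3 -0.0127 0.0209 0.0007 -0.03 0.11 -1.05
```

Request:
{"op": "carry_out", "data": {
  "motion": [-0.012, 0.022, 0.001, 0, 0.1, -1.1, -1, -0.012, 0.021, 0.001, 0, 0.1, -1.1, -1, -0.012, 0.021, 0.001, 0, 0.1, -1.1, -1, -0.012, 0.02, 0.001, 0, 0.1, -1, -1, 0, 0, 0, 0, 0, 0, -1]
}}

```text
t: 12.9
tool_pos: [0.5946, -0.2228, 0.1184]
orientation: [-1.735, 0.896, -1.863]
force: [-0.6, -0.3, -1.9]
opening: 0.044
```

```bash
python3 rc.py .031 -.084 .095 45.15 2; python3 - <<'E'
from mt import *
boxes('wrist',[],'pics/w5.png')
boxes('scene',[],'pics/s5.png',(120,180,320,380,3))
E
```

```text
t 12.9 p [ 0.5946 -0.2228  0.1184] F [-0.6 -0.3 -1.9] op 0.044 q [-0.04   0.424  1.564 -0.795  1.356  0.385]
rest tcp [ 0.0346 -0.0859  0.1184] phi 44.63 zaxis [ 0.9869 -0.1612  0.0036] want [ 0.9868 -0.162 ]
True [-0.04  0.46  1.57 -0.81  1.33  0.41]
0 -0.0069 0.0096 -0.001 -0.09 -0.06 -0.26
1 -0.007 0.0096 -0.001 -0.09 -0.06 -0.26
```

View pics/w5.png

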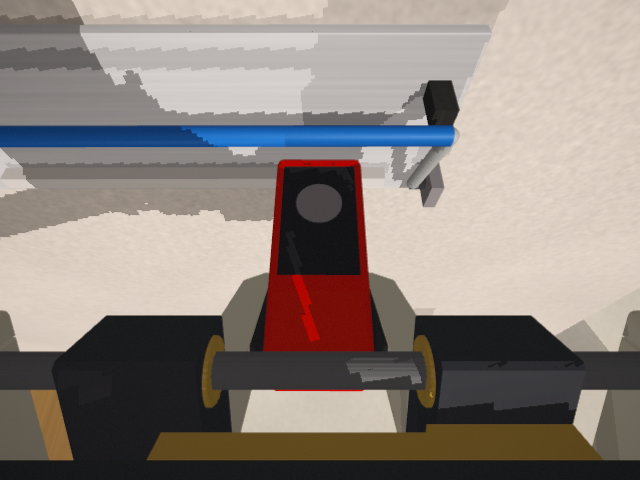

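View pics/s5.png

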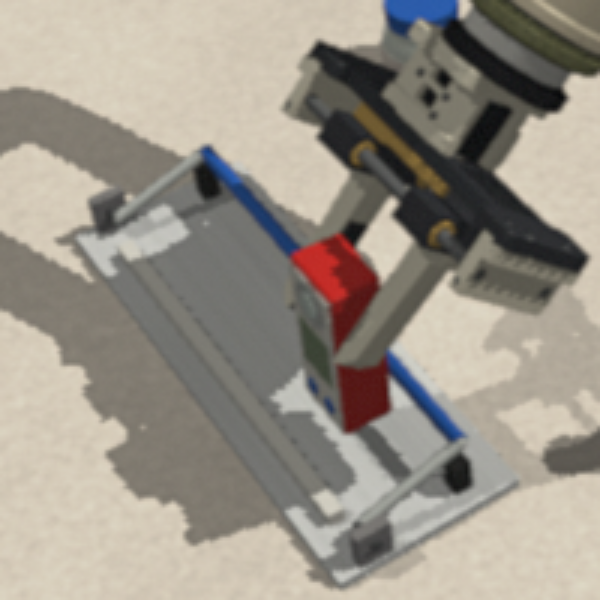

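Request:
{"op": "carry_out", "data": {
  "motion": [-0.007, 0.01, -0.001, 0, 0, -0.3, -1, -0.007, 0.01, -0.001, 0, 0, -0.3, -1, -0.002, 0.002, 0, 0, 0, 0, -1, -0.002, 0.002, 0, 0, 0, 0, -1, 0, 0, 0, 0, 0, 0, -1]
}}

```text
t: 13.5
tool_pos: [0.5979, -0.2266, 0.0964]
orientation: [-1.727, 0.882, -1.88]
force: [0.5, 0.1, -1.6]
opening: 0.0439
```

```bash
python3 rc.py .031 -.084 .085 45.15 2
```

```text
t 13.5 p [ 0.5979 -0.2266  0.0964] F [ 0.5  0.1 -1.6] op 0.0439 q [-0.042  0.458  1.57  -0.815  1.321  0.426]
rest tcp [ 0.0314 -0.0897  0.0964] phi 45.13 zaxis [ 0.9869 -0.1606  0.0181] want [ 0.9868 -0.162 ]
True [-0.04  0.47  1.57 -0.81  1.32  0.43]
0 -0.0039 0.0041 -0.003 -0.39 -0.34 -0.01
1 -0.0039 0.0041 -0.0029 -0.39 -0.34 -0.01
```

Request:
{"op": "carry_out", "data": {
  "motion": [-0.001, 0.001, -0.003, -0.5, -0.4, 0, -1, -0.0025, 0.0025, -0.002, -0.4, -0.3, 0, -1, -0.002, 0.002, -0.001, 0, 0, 0, -1, 0, 0, 0, 0, 0, 0, -1, 0, 0, 0, 0, 0, 0, -1]
}}

```text
t: 14.0
tool_pos: [0.592, -0.2255, 0.0889]
orientation: [-1.747, 0.895, -1.865]
force: [-0.3, -0.3, -0.8]
opening: 0.0438
```

```bash
python3 rc.py .031 -.084 .085 45.15 2
```

```text
t 14.0 p [ 0.592  -0.2255  0.0889] F [-0.3 -0.3 -0.8] op 0.0438 q [-0.041  0.469  1.571 -0.81   1.328  0.421]
rest tcp [ 0.0315 -0.0838  0.0889] phi 45.12 zaxis [ 0.9866 -0.1633 -0.0022] want [ 0.9868 -0.162 ]
True [-0.04  0.47  1.57 -0.81  1.32  0.43]
0 -0.0012 0.0015 0.0001 0.07 0.02 -0.02
1 -0.0012 0.0015 0.0001 0.07 0.02 -0.02
```

Now lower gently to contact.

Request:
{"op": "carry_out", "data": {
  "motion": [-0.001, 0.001, 0, 0.1, 0, 0, -1, -0.001, 0.001, 0, 0, 0, 0, -1, -0.001, 0.001, 0, 0, 0, 0, -1, 0, 0, 0, 0, 0, 0, -1, 0, 0, 0, 0, 0, 0, -1]
}}

```text
t: 14.5
tool_pos: [0.5925, -0.2256, 0.0851]
orientation: [-1.745, 0.892, -1.867]
force: [-1.0, -0.5, -1.3]
opening: 0.0436
```

```bash
python3 rc.py .031 -.084 .083 45.15 2
```

```text
t 14.5 p [ 0.5925 -0.2256  0.0851] F [-1.  -0.5 -1.3] op 0.0436 q [-0.041  0.474  1.573 -0.813  1.321  0.427]
rest tcp [ 0.0314 -0.0843  0.0851] phi 45.14 zaxis [ 0.9868 -0.1618  0.0003] want [ 0.9868 -0.162 ]
True [-0.04  0.48  1.57 -0.81  1.32  0.43]
0 -0.0006 0.0009 -0.0001 -0.01 -0.0 -0.0
1 -0.0006 0.0009 -0.0001 -0.01 -0.0 -0.0
```

Request:
{"op": "carry_out", "data": {
  "motion": [-0.001, 0.001, 0, 0, 0, 0, -1, 0, 0, 0, 0, 0, 0, -1, -0.0007, 0.0007, 0, 0, 0, 0, -1, 0, 0, 0, 0, 0, 0, -1, 0, 0, 0, 0, 0, 0, -1]
}}

```text
t: 15.0
tool_pos: [0.5931, -0.226, 0.0849]
orientation: [-1.744, 0.891, -1.87]
force: [-0.7, 0.1, 1.9]
opening: 0.0437
```

```bash
python3 rc.py .031 -.084 .081 45.15 2
```

```text
t 15.0 p [ 0.5931 -0.226   0.0849] F [-0.7  0.1  1.9] op 0.0437 q [-0.041  0.476  1.572 -0.815  1.32   0.43 ]
rest tcp [ 0.0312 -0.085   0.0849] phi 45.25 zaxis [ 0.9867 -0.1624  0.0021] want [ 0.9868 -0.162 ]
True [-0.04  0.48  1.57 -0.81  1.32  0.43]
0 -0.0013 0.0015 -0.0005 -0.04 -0.05 0.05
1 -0.0013 0.0015 -0.0005 -0.04 -0.05 0.05
```

Request:
{"op": "carry_out", "data": {
  "motion": [0, 0, 0, 0, 0, 0, -0.03, 0, 0, 0, 0, 0, 0, 0.1, 0, 0, 0, 0, 0, 0, 0.25, 0, 0, 0, 0, 0, 0, 0.25, 0, 0, 0, 0, 0, 0, 0.25]
}}

```text
t: 15.5
tool_pos: [0.5931, -0.226, 0.0842]
orientation: [-1.744, 0.891, -1.869]
force: [-0.4, 0.2, 0.1]
opening: 0.0582
```

```bash
python3 rc.py .031 -.084 .085 45.15 1; python3 - <<'E'
from mt import *
boxes('scene',[],'pics/s6.png',(120,180,320,380,3))
E
```

```text
t 15.5 p [ 0.5931 -0.226   0.0842] F [-0.4  0.2  0.1] op 0.0582 q [-0.041  0.477  1.572 -0.815  1.319  0.43 ]
rest tcp [ 0.0312 -0.0849  0.0842] phi 45.22 zaxis [ 0.9868 -0.162   0.0018] want [ 0.9868 -0.162 ]
True [-0.04  0.47  1.57 -0.81  1.32  0.43]
0 0.0007 -0.0005 -0.0009 -0.07 -0.07 0.07
```

View pics/s6.png

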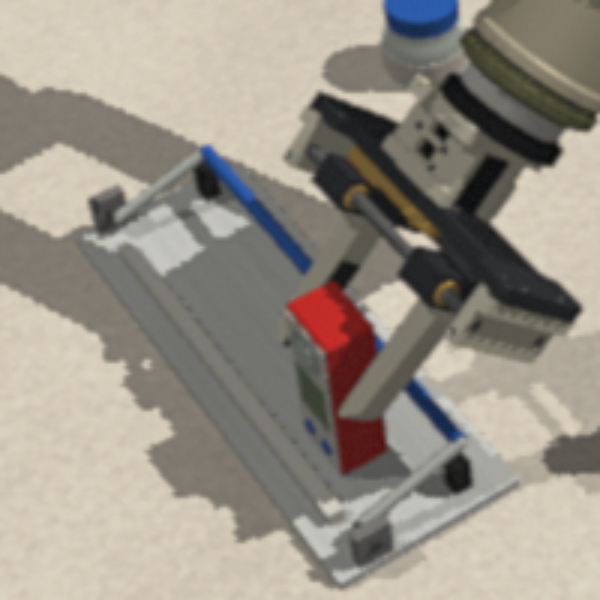

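```bash
python3 rc.py .031 -.084 .097 0 9
```

```text
t 15.55 p [ 0.593  -0.226   0.0842] F [ 0.6 -0.   0.3] op 0.0581 q [-0.041  0.477  1.572 -0.815  1.319  0.43 ]
rest tcp [ 0.0311 -0.0849  0.0842] phi 45.22 zaxis [ 0.9868 -0.1621  0.0017] want [ 0.9868 -0.162 ]
True [-0.45  0.32  1.53  0.    1.29 -0.28]
0 0.001 -0.001 -0.0001 -0.01 -0.0 5.02
1 0.0009 -0.0011 -0.0001 -0.01 -0.0 5.02
2 0.0008 -0.0012 -0.0001 -0.01 -0.0 5.02
3 0.0007 -0.0012 -0.0001 -0.01 -0.0 5.02
4 0.0006 -0.0013 -0.0001 -0.01 -0.0 5.02
5 0.0005 -0.0013 -0.0001 -0.01 -0.0 5.02
6 0.0004 -0.0014 -0.0001 -0.01 -0.0 5.02
7 0.0003 -0.0014 -0.0001 -0.01 -0.0 5.02
8 0.0001 -0.0014 -0.0001 -0.01 -0.0 5.02
```

Request:
{"op": "carry_out", "data": {
  "motion": [0, 0, 0, 0, 0, 0, 0.45, 0.001, -0.001, 0, 0, 0, 4, 0.45, 0.001, -0.001, 0, 0, 0, 5, 0.45, 0.001, -0.001, 0, 0, 0, 5, 0.45, 0, 0, 0, 0, 0, 0, 0.45]
}}

```text
t: 16.05
tool_pos: [0.593, -0.2251, 0.0874]
orientation: [-1.553, 1.055, -1.702]
force: [-0.2, 0.0, 0.6]
opening: 0.0673
```

```bash
python3 rc.py .031 -.084 .097 0 6
```

```text
t 16.05 p [ 0.593  -0.2251  0.0874] F [-0.2  0.   0.6] op 0.0673 q [-0.153  0.369  1.592 -0.572  1.242  0.213]
rest tcp [ 0.0321 -0.0847  0.0874] phi 30.79 zaxis [ 0.9872 -0.1594  0.0004] want [ 0.9868 -0.162 ]
True [-0.45  0.32  1.53  0.    1.29 -0.28]
0 0.001 -0.0013 -0.0001 -0.01 0.02 5.13
1 0.0009 -0.0014 -0.0001 -0.01 0.02 5.13
2 0.0007 -0.0014 -0.0001 -0.01 0.02 5.13
3 0.0006 -0.0015 -0.0001 -0.01 0.02 5.13
4 0.0005 -0.0015 -0.0001 -0.01 0.02 5.13
5 0.0003 -0.0016 -0.0001 -0.01 0.02 5.13
```

Request:
{"op": "carry_out", "data": {
  "motion": [0.001, -0.0013, 0, 0, 0, 5, 0.45, 0.001, -0.0014, 0, 0, 0, 5, 0.45, 0.0007, -0.0014, 0, 0, 0, 5, 0.45, 0.0006, -0.0015, 0, 0, 0, 5, 0.45, 0, 0, 0, 0, 0, 0, 0.45]
}}

```text
t: 16.55
tool_pos: [0.5908, -0.2245, 0.0916]
orientation: [-1.282, 1.249, -1.457]
force: [-0.8, -0.2, 0.1]
opening: 0.0674
```

```bash
python3 rc.py .031 -.084 .097 0 2
```

```text
t 16.55 p [ 0.5908 -0.2245  0.0916] F [-0.8 -0.2  0.1] op 0.0674 q [-0.34   0.311  1.566 -0.196  1.242 -0.119]
rest tcp [ 0.0322 -0.0825  0.0916] phi 10.71 zaxis [ 0.9871 -0.1597 -0.0057] want [ 0.9868 -0.162 ]
True [-0.45  0.32  1.53  0.    1.29 -0.28]
0 0.0011 -0.0026 0.0008 0.16 0.08 5.36
1 0.0009 -0.0027 0.0008 0.16 0.08 5.36
```

Request:
{"op": "carry_out", "data": {
  "motion": [0.001, -0.002, 0.0005, 0.2, 0.1, 4, 0.45, 0.001, -0.002, 0.0005, 0.1, 0.1, 4, 0.45, 0.0005, -0.001, 0.0005, 0, 0, 2.5, 0.45, 0, 0, 0, 0, 0, 0, 0.45, 0, 0, 0, 0, 0, 0, 0.45]
}}

```text
t: 17.05
tool_pos: [0.5883, -0.2238, 0.0911]
orientation: [-1.148, 1.336, -1.332]
force: [0.1, 0.4, 0.3]
opening: 0.0673
```

```bash
python3 rc.py .031 -.084 .097 0 1;  python3 - <<'E'
from mt import *
boxes('scene',[],'pics/s7.png',(120,180,320,380,3))
E
```

```text
t 17.05 p [ 0.5883 -0.2238  0.0911] F [0.1 0.4 0.3] op 0.0673 q [-0.435  0.329  1.533 -0.018  1.29  -0.265]
rest tcp [ 0.0326 -0.0798  0.0911] phi 0.79 zaxis [ 0.9864 -0.1639 -0.0147] want [ 0.9868 -0.162 ]
True [-0.45  0.32  1.53  0.    1.29 -0.28]
0 0.0017 -0.0059 0.0041 0.84 -0.1 0.8
```

View pics/s7.png

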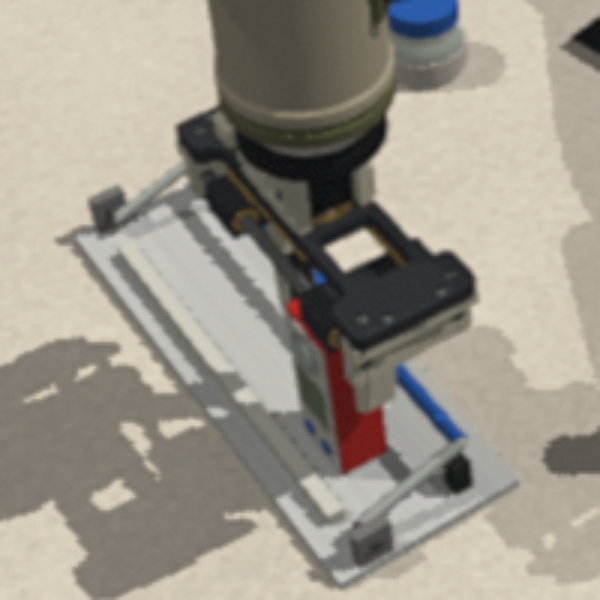

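Request:
{"op": "carry_out", "data": {
  "motion": [0.001, -0.004, 0.003, 0.5, 0, 0.5, 0.45, 0.001, -0.003, 0.002, 0.3, 0, 0.2, 0.45, 0, 0, 0, 0, 0, 0, 0.45, 0, 0, 0, 0, 0, 0, 0.45, 0, 0, 0, 0, 0, 0, 0.1]
}}

```text
t: 17.6
tool_pos: [0.5934, -0.2241, 0.0978]
orientation: [-1.133, 1.326, -1.329]
force: [0.1, -0.4, 0.0]
opening: 0.0626
```

```bash
python3 rc.py .031 -.085 .097 0 1
```

```text
t 17.6 p [ 0.5934 -0.2241  0.0978] F [ 0.1 -0.4  0. ] op 0.0626 q [-0.439  0.324  1.526 -0.005  1.292 -0.277]
rest tcp [ 0.0331 -0.0849  0.0978] phi 0.24 zaxis [ 0.9871 -0.1603 -0.0017] want [ 0.9868 -0.162 ]
True [-0.45  0.33  1.53  0.    1.29 -0.28]
0 0.0021 0.0008 0.0001 0.1 0.1 0.24
```

Request:
{"op": "carry_out", "data": {
  "motion": [0.002, 0.001, 0, 0.1, 0.1, 0.2, -0.03, 0, 0, 0, 0, 0, 0, -1, 0, 0, 0, 0, 0, 0, -1, 0, 0, 0, 0, 0, 0, -1, 0, 0, 0, 0, 0, 0, -1],
  "squeeze": 18
}}

```text
t: 18.1
tool_pos: [0.593, -0.2263, 0.0967]
orientation: [-1.127, 1.328, -1.329]
force: [0.2, 1.0, 0.2]
opening: 0.0438
```

```bash
python3 rc.py .031 -.085 .115 0 1; python3 - <<'E'
from mt import *
boxes('scene',[],'pics/s8.png',(120,180,320,380,3))
E
```

```text
t 18.1 p [ 0.593  -0.2263  0.0967] F [0.2 1.  0.2] op 0.0438 q [-0.445  0.325  1.527 -0.     1.289 -0.282]
rest tcp [ 0.0309 -0.0849  0.0967] phi 0.01 zaxis [ 0.9867 -0.1626  0.0003] want [ 0.9868 -0.162 ]
True [-0.45  0.31  1.51  0.    1.32 -0.28]
0 -0.0001 -0.0183 0.0001 -0.01 -0.04 0.01
```

View pics/s8.png

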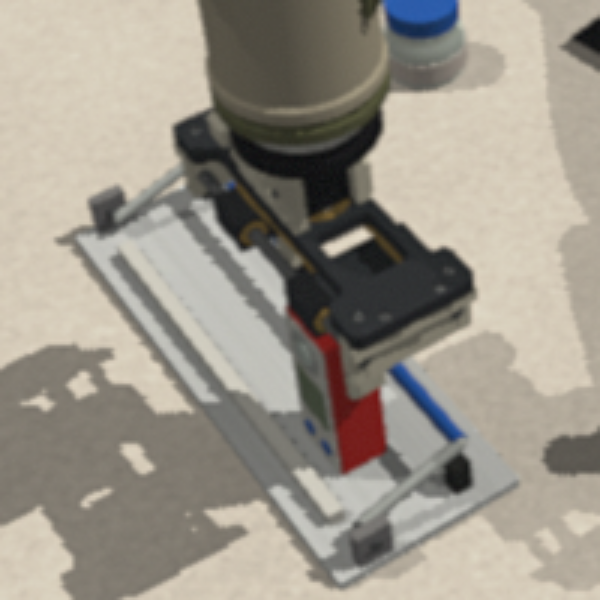

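```bash
cat > lean.py <<'E'
from rc import *
def lean(y,g2,wps,s=None):
    s=s or st(); rc(s); p0,R0=s['tool_pos'],R.from_rotvec(s['orientation'])
    for tau,cx,cz,n in wps:
        t=np.radians(tau); w=T(rest,[cx+g2*np.sin(t),y,cz+g2*np.cos(t)])[0]; Rr=ftool(rest,t,1,-1)
        print('wp',tau,fr(rest,w),ik(w,Rr)[1]); plan(w,Rr,n=n,p0=p0,R0=R0); p0,R0=w,R.from_matrix(Rr)
E
python3 -c "
from lean import *
lean(-.084,.0337,[(0,.031,.083,2),(27.5,.037,.076,4),(55,.043,.060,4)])"
```

```text
t 18.15 p [ 0.593  -0.2263  0.0968] F [0.2 0.6 1.2] op 0.0439 q [-0.445  0.325  1.527 -0.     1.29  -0.282]
rest tcp [ 0.0309 -0.0849  0.0968] phi 0.01 zaxis [ 0.9867 -0.1627  0.0003] want [ 0.9868 -0.162 ]
wp 0 [ 0.031  -0.084   0.1167] True
0 -0.0001 -0.01 -0.0004 -0.01 -0.02 0.01
1 -0.0001 -0.01 -0.0005 -0.01 -0.02 0.01
wp 27.5 [ 0.0526 -0.084   0.1059] True
0 -0.0054 0.0027 -0.0 -0.0 -0.0 -6.87
1 -0.0057 0.002 -0.0 -0.0 -0.0 -6.87
2 -0.0059 0.0013 -0.0 -0.0 -0.0 -6.87
3 -0.006 0.0006 -0.0 -0.0 -0.0 -6.87
wp 55 [ 0.0706 -0.084   0.0793] True
0 -0.0071 0.0038 -0.0 0.0 0.0 -6.87
1 -0.0075 0.0029 -0.0 0.0 0.0 -6.87
2 -0.0078 0.002 -0.0 0.0 0.0 -6.87
3 -0.008 0.0011 -0.0 0.0 0.0 -6.87
```

Request:
{"op": "carry_out", "data": {
  "motion": [0, -0.01, 0, 0, 0, 0, -1, 0, -0.01, 0, 0, 0, 0, -1, -0.0055, 0.002, 0, 0, 0, -6.5, -1, -0.0055, 0.002, 0, 0, 0, -6.5, -1, 0, 0, 0, 0, 0, 0, -1]
}}

```text
t: 18.65
tool_pos: [0.5951, -0.2179, 0.1165]
orientation: [-1.31, 1.225, -1.501]
force: [0.4, 0.5, -1.6]
opening: 0.0441
```

```bash
python3 -c "
from lean import *
lean(-.084,.0337,[(27.5,.037,.076,2),(55,.043,.060,4)])"
```

```text
t 18.65 p [ 0.5951 -0.2179  0.1165] F [ 0.4  0.5 -1.6] op 0.0441 q [-0.302  0.285  1.556 -0.243  1.274 -0.065]
rest tcp [ 0.0395 -0.0856  0.1165] phi 13.46 zaxis [ 0.986  -0.1666  0.0033] want [ 0.9868 -0.162 ]
wp 27.5 [ 0.0526 -0.084   0.1059] True
0 -0.0076 0.0036 -0.0009 -0.04 -0.16 -7.02
1 -0.008 0.0027 -0.0008 -0.04 -0.16 -7.02
wp 55 [ 0.0706 -0.084   0.0793] True
0 -0.0071 0.0038 -0.0 0.0 0.0 -6.87
1 -0.0075 0.0029 -0.0 0.0 0.0 -6.87
2 -0.0078 0.002 -0.0 0.0 0.0 -6.87
3 -0.008 0.0011 -0.0 0.0 0.0 -6.87
```

Request:
{"op": "carry_out", "data": {
  "motion": [-0.0075, 0.0035, -0.001, 0, -0.2, -7, -1, -0.008, 0.003, -0.001, 0, -0.1, -7, -1, -0.007, 0.004, 0, 0, 0, -6.8, -1, -0.0075, 0.003, 0, 0, 0, -6.8, -1, 0, 0, 0, 0, 0, 0, -1]
}}

```text
t: 19.15
tool_pos: [0.5991, -0.1987, 0.098]
orientation: [-1.688, 0.938, -1.836]
force: [-0.7, -0.1, -2.0]
opening: 0.0438
```

```bash
python3 -c "
from lean import *
lean(-.084,.0337,[(55,.043,.058,3)])"
```

```text
t 19.15 p [ 0.5991 -0.1987  0.098 ] F [-0.7 -0.1 -2. ] op 0.0438 q [-0.024  0.441  1.558 -0.741  1.339  0.398]
rest tcp [ 0.0591 -0.0864  0.098 ] phi 41.5 zaxis [ 0.9859 -0.1671  0.0082] want [ 0.9868 -0.162 ]
wp 55 [ 0.0706 -0.084   0.0773] True
0 -0.0074 0.0026 -0.0009 -0.03 -0.18 -4.5
1 -0.0076 0.002 -0.0009 -0.03 -0.18 -4.5
2 -0.0077 0.0014 -0.0008 -0.03 -0.18 -4.5
```

Request:
{"op": "carry_out", "data": {
  "motion": [-0.007, 0.002, -0.001, -0.1, -0.2, -4.5, -1, -0.007, 0.002, -0.001, -0.1, -0.2, -4.5, -1, -0.006, 0.001, -0.001, -0.1, -0.2, -4, -1, 0, 0, 0, 0, 0, 0, -1, 0, 0, 0, 0, 0, 0, -1]
}}

```text
t: 19.65
tool_pos: [0.5994, -0.1916, 0.0837]
orientation: [-1.862, 0.797, -1.962]
force: [0.3, -0.3, -1.6]
opening: 0.044
```

```bash
python3 -c "
from lean import *
lean(-.084,.0337,[(55,.043,.053,3)])"; python3 - <<'E'
from mt import *
boxes('scene',[],'pics/s9.png',(120,180,320,380,3))
E
```

```text
t 19.65 p [ 0.5994 -0.1916  0.0837] F [ 0.3 -0.3 -1.6] op 0.044 q [ 0.064  0.592  1.499 -0.909  1.444  0.55 ]
rest tcp [ 0.0661 -0.0856  0.0837] phi 53.73 zaxis [ 0.9847 -0.1744 -0.0052] want [ 0.9868 -0.162 ]
wp 55 [ 0.0706 -0.084   0.0723] True
0 -0.004 0.001 -0.0005 0.25 -0.06 -0.42
1 -0.004 0.001 -0.0005 0.25 -0.06 -0.42
2 -0.004 0.001 -0.0005 0.25 -0.06 -0.42
```

View pics/s9.png

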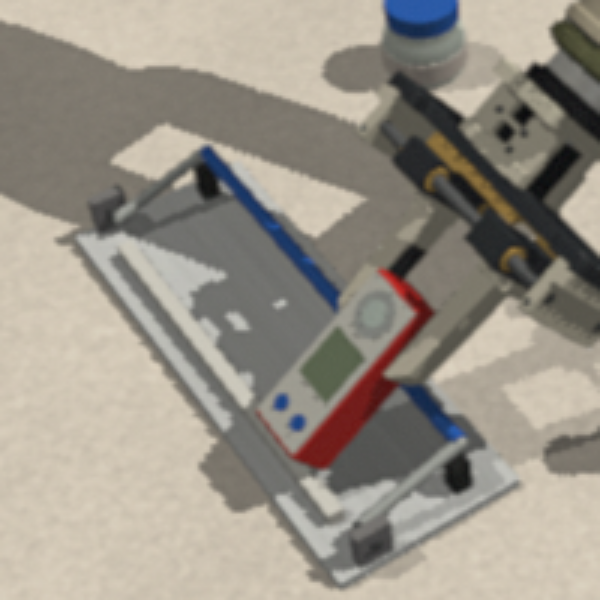

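Request:
{"op": "carry_out", "data": {
  "motion": [-0.003, 0.001, -0.0006, 0.3, 0, -0.5, -1, -0.003, 0.001, -0.0006, 0.3, 0, -0.5, -1, -0.002, 0.001, 0, 0.2, 0, -0.3, -1, 0, 0, 0, 0, 0, 0, -1, 0, 0, 0, 0, 0, 0, -1]
}}

```text
t: 20.2
tool_pos: [0.5994, -0.1918, 0.0788]
orientation: [-1.861, 0.769, -1.982]
force: [0.4, -0.1, -1.4]
opening: 0.044
```

```bash
python3 -c "
from lean import *
lean(-.084,.0337,[(55,.043,.053,3)])"
```

```text
t 20.2 p [ 0.5994 -0.1918  0.0788] F [ 0.4 -0.1 -1.4] op 0.044 q [ 0.071  0.601  1.509 -0.931  1.436  0.58 ]
rest tcp [ 0.066  -0.0857  0.0788] phi 54.76 zaxis [ 0.9858 -0.1675  0.0094] want [ 0.9868 -0.162 ]
wp 55 [ 0.0706 -0.084   0.0723] True
0 -0.0026 -0.0 -0.0006 -0.02 -0.21 -0.08
1 -0.0026 -0.0 -0.0006 -0.02 -0.21 -0.08
2 -0.0026 -0.0 -0.0006 -0.02 -0.21 -0.08
```

Request:
{"op": "carry_out", "data": {
  "motion": [-0.002, 0, -0.0008, -0.1, -0.2, 0, -1, -0.002, 0, -0.0005, -0.2, -0.2, 0, -1, -0.001, 0, 0, -0.2, -0.1, 0, -1, 0, 0, 0, 0, 0, 0, -1, 0, 0, 0, 0, 0, 0, -1]
}}

```text
t: 20.7
tool_pos: [0.5988, -0.1881, 0.0743]
orientation: [-1.874, 0.777, -1.971]
force: [0.1, -0.7, -1.8]
opening: 0.0442
```

```bash
python3 -c "
from lean import *
lean(-.084,.0337,[(55,.043,.053,3)])"
```

```text
t 20.7 p [ 0.5988 -0.1881  0.0743] F [ 0.1 -0.7 -1.8] op 0.0442 q [ 0.075  0.614  1.499 -0.924  1.444  0.574]
rest tcp [ 0.0695 -0.0844  0.0743] phi 54.73 zaxis [ 0.9856 -0.1692 -0.0041] want [ 0.9868 -0.162 ]
wp 55 [ 0.0706 -0.084   0.0723] True
0 -0.0007 0.0001 -0.0001 0.16 -0.02 -0.09
1 -0.0007 0.0001 -0.0001 0.16 -0.02 -0.09
2 -0.0007 0.0001 -0.0001 0.16 -0.02 -0.09
```

Request:
{"op": "carry_out", "data": {
  "motion": [-0.001, 0, 0, 0.3, 0, -0.1, -1, -0.001, 0, 0, 0.2, 0, -0.1, -1, -0.001, 0, 0, 0, 0, 0, -1, 0, 0, 0, 0, 0, 0, -1, 0, 0, 0, 0, 0, 0, -1]
}}

```text
t: 21.2
tool_pos: [0.5991, -0.1862, 0.0716]
orientation: [-1.872, 0.763, -1.973]
force: [0.2, -0.2, -0.5]
opening: 0.0441
```

```bash
python3 -c "
from lean import *
lean(-.084,.0337,[(55,.043,.053,3)])"
```

```text
t 21.2 p [ 0.5991 -0.1862  0.0716] F [ 0.2 -0.2 -0.5] op 0.0441 q [ 0.081  0.615  1.506 -0.931  1.437  0.585]
rest tcp [ 0.0714 -0.0844  0.0716] phi 54.96 zaxis [ 0.9869 -0.1614  0.0014] want [ 0.9868 -0.162 ]
wp 55 [ 0.0706 -0.084   0.0723] True
0 0.0004 0.0001 -0.0001 -0.03 -0.01 -0.01
1 0.0004 0.0001 -0.0001 -0.03 -0.01 -0.01
2 0.0004 0.0001 -0.0001 -0.03 -0.01 -0.01
```

Request:
{"op": "carry_out", "data": {
  "motion": [-0.001, 0.0005, 0, 0, 0, 0, -1, -0.001, 0.0005, 0, 0, 0, 0, -1, 0, 0, 0, 0, 0, 0, -1, 0, 0, 0, 0, 0, 0, -1, 0, 0, 0, 0, 0, 0, -1]
}}

```text
t: 21.7
tool_pos: [0.5994, -0.1862, 0.0702]
orientation: [-1.872, 0.762, -1.975]
force: [-0.4, -0.3, 0.2]
opening: 0.0439
```

```bash
python3 -c "
from lean import *
lean(-.084,.0337,[(55,.043,.053,3)])"; python3 - <<'E'
from mt import *
boxes('scene',[],'pics/s10.png',(120,180,320,380,3))
E
```

```text
t 21.7 p [ 0.5994 -0.1862  0.0702] F [-0.4 -0.3  0.2] op 0.0439 q [ 0.081  0.619  1.505 -0.932  1.436  0.588]
rest tcp [ 0.0715 -0.0847  0.0702] phi 55.01 zaxis [ 0.9868 -0.1619  0.0023] want [ 0.9868 -0.162 ]
wp 55 [ 0.0706 -0.084   0.0723] True
0 0.0007 -0.0002 -0.0002 -0.03 -0.03 0.0
1 0.0007 -0.0002 -0.0002 -0.03 -0.03 0.0
2 0.0007 -0.0002 -0.0002 -0.03 -0.03 0.0
```

View pics/s10.png

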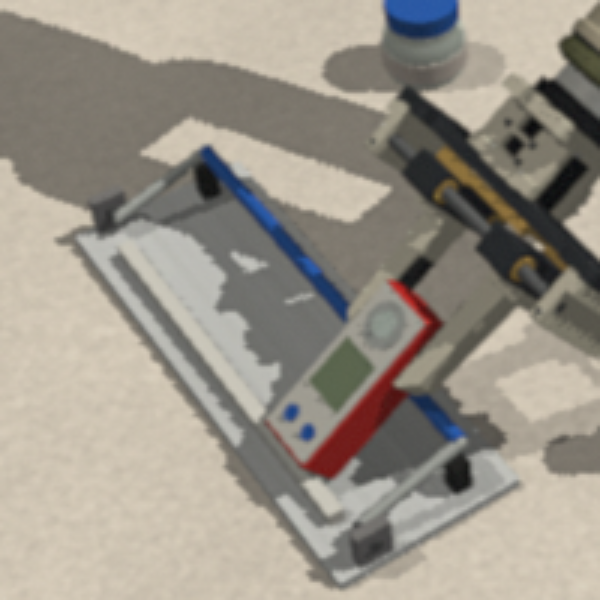

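Request:
{"op": "carry_out", "data": {
  "motion": [0, 0, 0, 0, 0, 0, -0.03, 0, 0, 0, 0, 0, 0, 0.05, 0, 0, 0, 0, 0, 0, 0.25, 0, 0, 0, 0, 0, 0, 0.25, 0, 0, 0, 0, 0, 0, 0.25]
}}

```text
t: 22.25
tool_pos: [0.5997, -0.1861, 0.0703]
orientation: [-1.871, 0.762, -1.975]
force: [0.4, 0.1, 0.6]
opening: 0.0581
```

Request:
{"op": "carry_out", "data": {
  "motion": [0, -0.01, 0, 0, 0, 0, 0.3, 0, -0.02, 0, 0, 0, 0, 0.3, 0, -0.03, 0, 0, 0, 0, 0.3, 0, -0.03, 0, 0, 0, 0, 0.3, 0, 0, 0, 0, 0, 0, 0.3]
}}

```text
t: 22.75
tool_pos: [0.6112, -0.1097, 0.1245]
orientation: [-1.872, 0.764, -1.975]
force: [0.3, 0.0, 1.2]
opening: 0.0598
```

```bash
python3 - <<'E'
from rc import *
rc(st())
boxes('scene',[],'pics/s11.png',(120,180,320,380,3))
boxes('wrist',[],'pics/w11.png')
boxes('top',foamitems(),'pics/t11.png')
E
```

```text
t 22.75 p [ 0.6112 -0.1097  0.1245] F [0.3 0.  1.2] op 0.0598 q [ 0.192  0.597  1.417 -0.876  1.581  0.562]
rest tcp [ 0.1489 -0.084   0.1245] phi 54.98 zaxis [ 0.9866 -0.1632  0.0014] want [ 0.9868 -0.162 ]
```

View pics/s11.png

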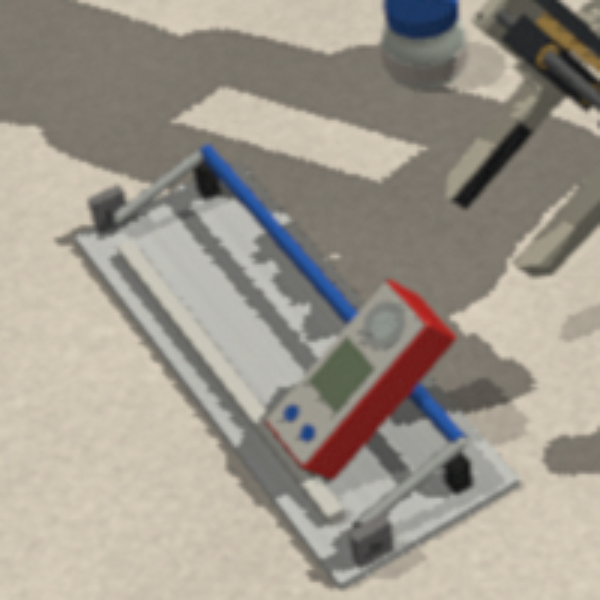

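View pics/t11.png

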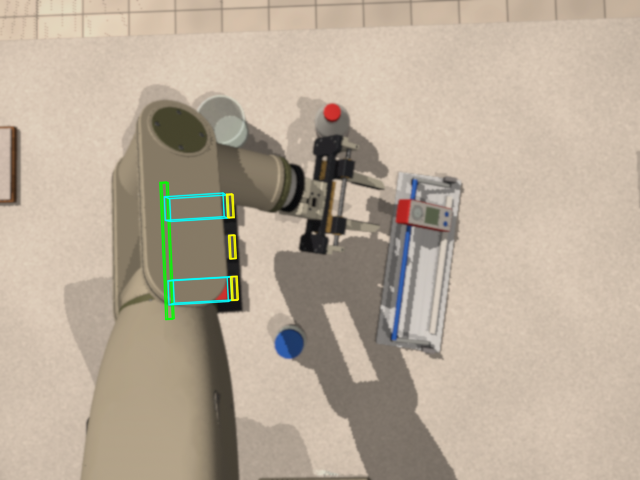

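View pics/w11.png

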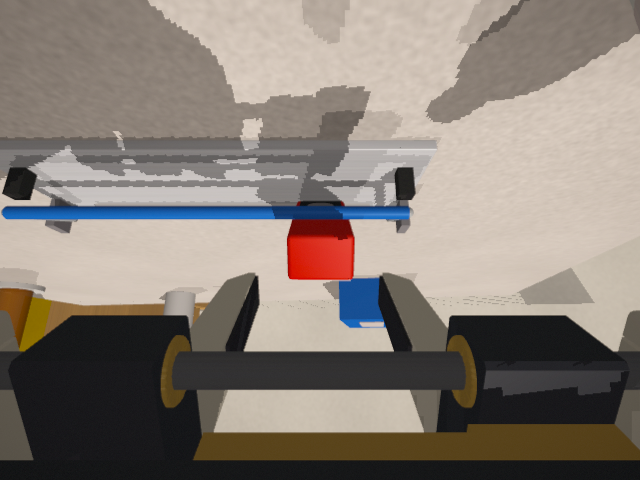

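```bash
python3 - <<'E'
from mt import *
s=st(); R0=R.from_rotvec(s['orientation']); u=s['tool_pos']+[-.03,.03,.11]
plan(u,R0,n=3)
Rg=ftool(foam,np.radians(45),0,-1); w=T(foam,[.105,-.078,.21])[0]; print(w,ik(w,Rg)[:2])
plan(w,Rg,p0=u,R0=R0,wmax=8.3)
E
```

```text
t 22.9 p [ 0.6087 -0.1128  0.1211] F [-0.8 -0.8 -0.7] op 0.0607 q [ 0.187  0.6    1.422 -0.876  1.579  0.562]
0 0.0253 -0.0277 -0.0117 0.0 0.0 0.0
1 0.0253 -0.0277 -0.0117 0.0 0.0 0.0
2 0.0253 -0.0277 -0.0117 0.0 0.0 0.0
[0.4699 0.0999 0.21  ] (array([-0.4119, -0.0262,  1.8992,  0.6938,  1.6529, -0.5288]), True)
0 -0.0085 -0.0093 -0.0106 0.11 -1.01 7.67
1 -0.0099 -0.0081 -0.0104 0.11 -1.01 7.67
2 -0.011 -0.0067 -0.0102 0.11 -1.01 7.67
3 -0.012 -0.0052 -0.01 0.11 -1.01 7.67
4 -0.0128 -0.0035 -0.0098 0.11 -1.01 7.67
5 -0.0133 -0.0018 -0.0095 0.11 -1.01 7.67
6 -0.0136 -0.0 -0.0093 0.11 -1.01 7.67
7 -0.0136 0.0018 -0.009 0.11 -1.01 7.67
8 -0.0134 0.0036 -0.0088 0.11 -1.01 7.67
9 -0.013 0.0053 -0.0086 0.11 -1.01 7.67
10 -0.0123 0.007 -0.0084 0.11 -1.01 7.67
11 -0.0114 0.0086 -0.0082 0.11 -1.01 7.67
12 -0.0103 0.01 -0.008 0.11 -1.01 7.67
```

Request:
{"op": "carry_out", "data": {
  "motion": [0.025, -0.028, -0.012, 0, 0, 0, 0.3, 0.025, -0.028, -0.012, 0, 0, 0, 0.3, 0.025, -0.028, -0.012, 0, 0, 0, 0.3, -0.008, -0.009, -0.011, 0.1, -1, 7.7, 0.3, -0.01, -0.008, -0.01, 0.1, -1, 7.7, 0.3]
}}

```text
t: 23.4
tool_pos: [0.5539, -0.0568, 0.2199]
orientation: [-1.723, 0.964, -1.755]
force: [-0.6, -0.3, 0.2]
opening: 0.0602
```

Request:
{"op": "carry_out", "data": {
  "motion": [-0.011, -0.007, -0.01, 0.1, -1, 7.7, 0.3, -0.012, -0.005, -0.01, 0.1, -1, 7.7, 0.3, -0.013, -0.004, -0.01, 0.1, -1, 7.7, 0.3, -0.013, -0.002, -0.01, 0.1, -1, 7.7, 0.3, -0.014, 0, -0.009, 0.1, -1, 7.7, 0.3]
}}

```text
t: 23.9
tool_pos: [0.5099, 0.0153, 0.2136]
orientation: [-1.221, 1.308, -1.213]
force: [-0.8, -1.1, -0.7]
opening: 0.0603
```

Request:
{"op": "carry_out", "data": {
  "motion": [-0.014, 0.002, -0.009, 0.1, -1, 7.7, 0.3, -0.013, 0.004, -0.009, 0.1, -1, 7.7, 0.3, -0.013, 0.005, -0.009, 0.1, -1, 7.7, 0.3, -0.012, 0.007, -0.008, 0.1, -1, 7.7, 0.3, -0.011, 0.009, -0.008, 0.1, -1, 7.7, 0.3]
}}

```text
t: 24.4
tool_pos: [0.4675, 0.0837, 0.2087]
orientation: [-0.686, 1.479, -0.661]
force: [-1.1, -0.4, -1.0]
opening: 0.0607
```

```bash
cat > fc.py <<'E'
from mt import *
import sys
s=st(); a=R.from_rotvec(s['orientation']).as_matrix(); X=np.array([np.cos(foam[2]),np.sin(foam[2]),0])
print('foam tcp',fr(foam,s['tool_pos']),'phi',np.degrees(np.arctan2(-a[:,1]@X,-a[2,1])).round(2),'z',a[:,2].round(4),'want',-np.sin(foam[2]).round(4),np.cos(foam[2]).round(4))
x,y,z,ph=map(float,sys.argv[1:5]); n=int(sys.argv[5]) if len(sys.argv)>5 else None
w=T(foam,[x,y,z])[0]; Rg=ftool(foam,np.radians(ph),0,-1); r=ik(w,Rg); print(r[1],r[0].round(2)); plan(w,Rg,n=n)
E
python3 fc.py .105 -.078 .15 45 4
```

```text
t 24.4 p [0.4675 0.0837 0.2087] F [-1.1 -0.4 -1. ] op 0.0607 q [-0.409 -0.06   1.899  0.633  1.638 -0.477]
foam tcp [ 0.1211 -0.081   0.2087] phi 40.71 z [ 0.9998  0.0085 -0.0198] want 0.9993 0.0361
True [-0.41  0.06  1.94  0.69  1.56 -0.61]
0 0.0065 0.0137 0.0009 -0.06 -0.48 1.07
1 0.0067 0.0136 0.0009 -0.06 -0.48 1.07
2 0.007 0.0135 0.0009 -0.06 -0.48 1.07
3 0.0073 0.0134 0.0008 -0.06 -0.48 1.07
```

Request:
{"op": "carry_out", "data": {
  "motion": [0.0065, 0.014, 0.001, -0.1, -0.5, 1.1, 0.3, 0.0065, 0.014, 0.001, -0.1, -0.5, 1.1, 0.3, 0.007, 0.013, 0.001, 0, -0.5, 1.1, 0.3, 0.007, 0.013, 0.001, 0, -0.5, 1.1, 0.3, 0, 0, 0, 0, 0, 0, 0.3]
}}

```text
t: 24.9
tool_pos: [0.4646, 0.097, 0.1411]
orientation: [-0.623, 1.488, -0.584]
force: [-0.9, -0.5, 0.9]
opening: 0.06
```

```bash
python3 fc.py .07 -.078 .086 45 2; python3 - <<'E'
from mt import *
boxes('wrist',foamitems(),'pics/w12.png')
boxes('top',foamitems(),'pics/t12.png')
E
```

```text
t 24.9 p [0.4646 0.097  0.1411] F [-0.9 -0.5  0.9] op 0.06 q [-0.429  0.067  1.952  0.697  1.557 -0.615]
foam tcp [ 0.1077 -0.0834  0.1411] phi 45.81 z [ 0.9997  0.0217 -0.0119] want 0.9993 0.0361
True [-0.35  0.14  1.99  0.72  1.42 -0.65]
0 0.0066 0.0327 0.0028 -0.05 -0.53 -0.41
1 0.0064 0.0328 0.0027 -0.05 -0.53 -0.41
```

View pics/w12.png

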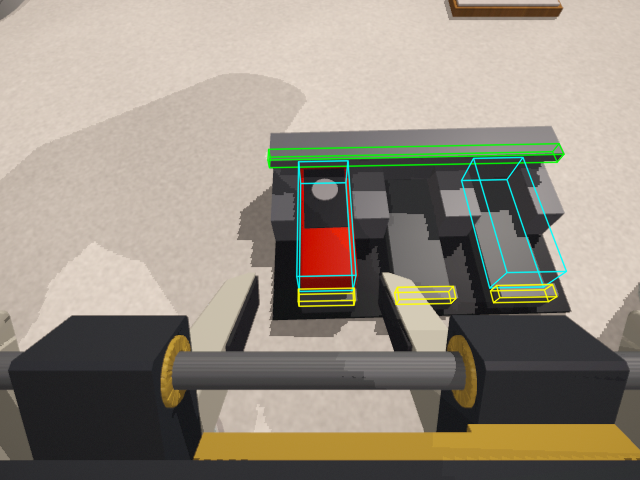

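View pics/t12.png

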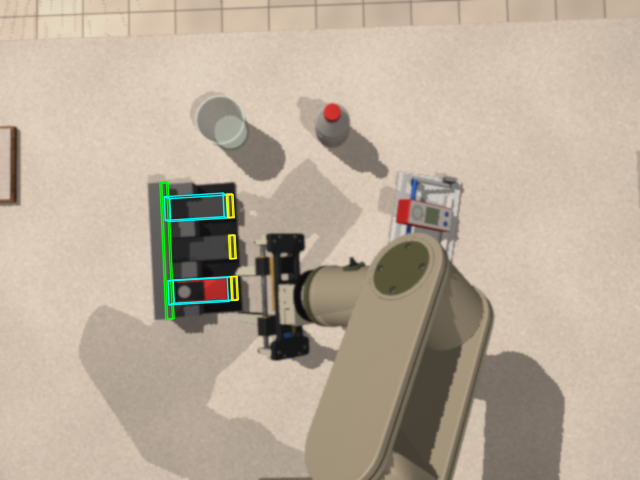

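Request:
{"op": "carry_out", "data": {
  "motion": [0.005, 0.024, 0.003, 0, -0.5, -0.4, 0.3, 0.004, 0.022, 0.002, 0, -0.4, -0.3, 0.3, 0.003, 0.015, 0.001, 0, -0.2, 0, 0.3, 0, 0, 0, 0, 0, 0, 0.3, 0, 0, 0, 0, 0, 0, 0.3]
}}

```text
t: 25.5
tool_pos: [0.475, 0.1296, 0.0959]
orientation: [-0.636, 1.456, -0.596]
force: [-0.3, 0.3, -0.1]
opening: 0.0605
```

```bash
python3 fc.py .02 -.0775 .036 45 4
```

```text
t 25.5 p [0.475  0.1296 0.0959] F [-0.3  0.3 -0.1] op 0.0605 q [-0.353  0.127  1.975  0.723  1.431 -0.643]
foam tcp [ 0.0755 -0.0718  0.0959] phi 44.66 z [0.9994 0.0324 0.0131] want 0.9993 0.0361
True [-0.25  0.22  2.01  0.78  1.29 -0.66]
0 0.0006 0.0204 -0.0017 -0.17 0.09 0.09
1 0.0007 0.0204 -0.0016 -0.17 0.09 0.09
2 0.0007 0.0204 -0.0015 -0.17 0.09 0.09
3 0.0007 0.0204 -0.0015 -0.17 0.09 0.09
```

Request:
{"op": "carry_out", "data": {
  "motion": [0, 0.005, -0.006, -0.3, 0, 0, 0.3, 0.001, 0.015, 0, -0.3, 0, 0, 0.3, 0.001, 0.018, 0, 0, 0, 0, 0.3, 0.0005, 0.016, 0, 0, 0, 0, 0.3, 0, 0, 0, 0, 0, 0, 0.3]
}}

```text
t: 26.0
tool_pos: [0.4701, 0.1655, 0.0563]
orientation: [-0.643, 1.455, -0.594]
force: [-0.7, 0.2, 0.5]
opening: 0.0606
```

```bash
python3 fc.py .02 -.0775 .036 45 1
```

```text
t 26.0 p [0.4701 0.1655 0.0563] F [-0.7  0.2  0.5] op 0.0606 q [-0.283  0.177  2.008  0.757  1.332 -0.658]
foam tcp [ 0.0394 -0.0755  0.0563] phi 44.49 z [0.9992 0.0377 0.0107] want 0.9993 0.0361
True [-0.25  0.22  2.01  0.78  1.29 -0.66]
0 0.0003 0.0281 -0.0022 -0.37 0.5 0.52
```

Request:
{"op": "carry_out", "data": {
  "motion": [0, 0.009, -0.002, -0.4, 0.3, 0.3, 0.3, 0, 0.009, 0, 0, 0.2, 0.2, 0.3, 0, 0.008, 0, 0, 0, 0, 0.3, 0, 0, 0, 0, 0, 0, 0.3, 0, 0, 0, 0, 0, 0, 0.3]
}}

```text
t: 26.5
tool_pos: [0.4678, 0.1849, 0.0369]
orientation: [-0.64, 1.469, -0.586]
force: [0.4, -0.3, -0.2]
opening: 0.0607
```

```bash
python3 fc.py .02 -.0775 .036 45 1
```

```text
t 26.5 p [0.4678 0.1849 0.0369] F [ 0.4 -0.3 -0.2] op 0.0607 q [-0.249  0.219  2.013  0.784  1.291 -0.662]
foam tcp [ 0.02   -0.0771  0.0369] phi 45.01 z [ 0.9993  0.0362 -0.0007] want 0.9993 0.0361
True [-0.25  0.22  2.01  0.78  1.29 -0.66]
0 0.0006 0.0006 -0.0004 0.04 -0.03 -0.01
```

Perfect. Grip and lift.

Request:
{"op": "carry_out", "data": {
  "motion": [0, 0, 0, 0, 0, 0, -1, 0, 0, 0, 0, 0, 0, -1, 0, 0, 0, 0, 0, 0, -1, 0, 0, 0, 0, 0, 0, -1, 0, 0, 0, 0, 0, 0, -1],
  "squeeze": 18
}}

```text
t: 27.0
tool_pos: [0.4682, 0.1843, 0.0374]
orientation: [-0.639, 1.468, -0.586]
force: [0.3, 0.9, -2.2]
opening: 0.0442
```

Request:
{"op": "carry_out", "data": {
  "motion": [-0.002, -0.002, 0, 0, 0, -2.2, -1, -0.002, -0.002, 0, 0, 0, -2.2, -1, -0.002, -0.0025, 0, 0, 0, -2.2, -1, -0.0023, -0.0025, 0, 0, 0, -2.4, -1, 0, 0, 0, 0, 0, 0, -1]
}}

```text
t: 27.5
tool_pos: [0.4673, 0.1853, 0.0495]
orientation: [-0.762, 1.428, -0.71]
force: [0.4, 0.2, -1.0]
opening: 0.0438
```

```bash
python3 chk.py
```

```text
t 27.5 p [0.4673 0.1853 0.0495] F [ 0.4  0.2 -1. ] op 0.0438 q [-0.159  0.098  2.031  0.654  1.232 -0.487]
foam tcp [ 0.0196 -0.0775  0.0495] phi 35.823813631911726 zaxis [ 0.9994  0.0345 -0.0021]
```

Request:
{"op": "carry_out", "data": {
  "motion": [0.0028, -0.003, 0, 0, 0, -0.3, -1, 0.003, -0.003, 0, 0, 0, -0.3, -1, 0.003, -0.003, 0, 0, 0, -0.3, -1, 0.0028, -0.0035, 0, 0, 0, 0, -1, 0.001, -0.002, 0, 0, 0, 0, -1]
}}

```text
t: 28.0
tool_pos: [0.4673, 0.1645, 0.0531]
orientation: [-0.773, 1.425, -0.721]
force: [-0.3, -0.3, -0.9]
opening: 0.044
```

```bash
python3 chk.py; python3 - <<'E'
from mt import *
boxes('wrist',[],'pics/w13.png')
s=robot.read_state(); R0=R.from_rotvec(s['orientation'])
u=s['tool_pos']+[0,-.02,.14]
print('A');plan(u,R0,n=4)
Rr=ftool(rest,np.radians(45),1,-1)
w=T(rest,[.031,.084,.2])[0]; print(w,ik(w,Rr)[:2])
print('B');plan(w,Rr,p0=u,R0=R0)
E
```

```text
t 28.0 p [0.4673 0.1645 0.0531] F [-0.3 -0.3 -0.9] op 0.044 q [-0.193  0.089  2.026  0.627  1.255 -0.497]
foam tcp [ 0.0404 -0.0783  0.0531] phi 35.00078213566712 zaxis [ 0.9994  0.0341 -0.0039]
A
0 -0.016 -0.0315 -0.0003 0.0 0.0 0.0
1 -0.016 -0.0315 -0.0003 0.0 0.0 0.0
2 -0.016 -0.0315 -0.0003 0.0 0.0 0.0
3 -0.016 -0.0315 -0.0003 0.0 0.0 0.0
[ 0.4263 -0.1988  0.2   ] (array([-0.0006, -0.106 ,  1.9948, -0.7786,  1.4579,  0.3381]), True)
B
0 0.0251 -0.0183 -0.0048 -0.08 1.11 -7.25
1 0.0273 -0.015 -0.0043 -0.08 1.11 -7.25
2 0.029 -0.0114 -0.0038 -0.08 1.11 -7.25
3 0.0303 -0.0076 -0.0032 -0.08 1.11 -7.25
4 0.0311 -0.0038 -0.0026 -0.08 1.11 -7.25
5 0.0314 0.0002 -0.002 -0.08 1.11 -7.25
6 0.0311 0.0042 -0.0014 -0.08 1.11 -7.25
7 0.0304 0.0081 -0.0008 -0.08 1.11 -7.25
8 0.0291 0.0118 -0.0002 -0.08 1.11 -7.25
9 0.0274 0.0154 0.0003 -0.08 1.11 -7.25
10 0.0252 0.0187 0.0009 -0.08 1.11 -7.25
```

View pics/w13.png

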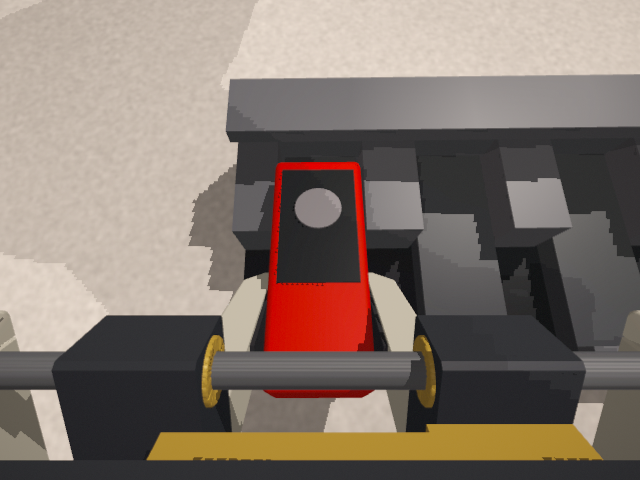

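Request:
{"op": "carry_out", "data": {
  "motion": [-0.016, -0.032, 0, 0, 0, 0, -1, -0.016, -0.032, 0, 0, 0, 0, -1, -0.016, -0.032, 0, 0, 0, 0, -1, -0.016, -0.032, 0, 0, 0, 0, -1, 0.025, -0.018, -0.005, -0.1, 1.1, -7.3, -1]
}}

```text
t: 28.55
tool_pos: [0.4625, 0.1111, 0.1966]
orientation: [-0.866, 1.414, -0.826]
force: [-0.4, -0.3, -2.3]
opening: 0.0439
```

Request:
{"op": "carry_out", "data": {
  "motion": [0.027, -0.015, -0.004, -0.1, 1.1, -7.3, -1, 0.029, -0.011, -0.004, -0.1, 1.1, -7.3, -1, 0.03, -0.008, -0.003, -0.1, 1.1, -7.3, -1, 0.031, -0.004, -0.003, -0.1, 1.1, -7.3, -1, 0.031, 0, -0.002, -0.1, 1.1, -7.3, -1]
}}

```text
t: 29.05
tool_pos: [0.4444, -0.0518, 0.208]
orientation: [-1.334, 1.216, -1.381]
force: [-0.6, 0.1, -3.0]
opening: 0.0441
```

Request:
{"op": "carry_out", "data": {
  "motion": [0.031, 0.004, -0.001, -0.1, 1.1, -7.3, -1, 0.03, 0.008, -0.001, -0.1, 1.1, -7.3, -1, 0.029, 0.012, 0, -0.1, 1.1, -7.3, -1, 0.027, 0.015, 0, -0.1, 1.1, -7.3, -1, 0, 0, 0, 0, 0, 0, -1]
}}

```text
t: 29.55
tool_pos: [0.4277, -0.1796, 0.2168]
orientation: [-1.696, 0.948, -1.81]
force: [-0.3, 0.4, -2.0]
opening: 0.0437
```

```bash
python3 rc.py .031 .084 .12 45 4
```

```text
t 29.55 p [ 0.4277 -0.1796  0.2168] F [-0.3  0.4 -2. ] op 0.0437 q [ 0.    -0.147  1.965 -0.702  1.493  0.276]
rest tcp [0.0502 0.0857 0.2168] phi 40.81 zaxis [ 0.9871 -0.1598 -0.0085] want [ 0.9868 -0.162 ]
True [-0.    0.02  2.04 -0.8   1.34  0.46]
0 -0.0122 0.0215 0.0006 0.07 0.11 -1.05
1 -0.0126 0.0212 0.0006 0.07 0.11 -1.05
2 -0.013 0.021 0.0005 0.07 0.11 -1.05
3 -0.0133 0.0208 0.0005 0.07 0.11 -1.05
```

Request:
{"op": "carry_out", "data": {
  "motion": [-0.012, 0.021, 0, 0, 0.1, -1.1, -1, -0.012, 0.021, 0, 0, 0.1, -1.1, -1, -0.012, 0.021, 0, 0, 0.1, -1.1, -1, -0.012, 0.02, 0, 0, 0.1, -1, -1, 0, 0, 0, 0, 0, 0, -1]
}}

```text
t: 30.05
tool_pos: [0.4248, -0.196, 0.1199]
orientation: [-1.734, 0.913, -1.857]
force: [-0.3, 0.4, -1.0]
opening: 0.0438
```

```bash
python3 rc.py .031 .084 .093 45 3
```

```text
t 30.05 p [ 0.4248 -0.196   0.1199] F [-0.3  0.4 -1. ] op 0.0438 q [-0.002  0.014  2.037 -0.783  1.342  0.452]
rest tcp [0.0335 0.086  0.1199] phi 44.17 zaxis [ 0.9857 -0.1684 -0.003 ] want [ 0.9868 -0.162 ]
True [-0.    0.07  2.05 -0.81  1.3   0.5 ]
0 -0.0057 0.007 0.0007 0.13 -0.05 -0.28
1 -0.0057 0.007 0.0007 0.13 -0.05 -0.28
2 -0.0057 0.007 0.0007 0.13 -0.05 -0.28
```

Request:
{"op": "carry_out", "data": {
  "motion": [-0.0055, 0.0065, 0, 0.1, 0, -0.3, -1, -0.0055, 0.0065, 0, 0.1, 0, -0.3, -1, -0.005, 0.006, 0, 0.1, 0, -0.3, -1, 0, 0, 0, 0, 0, 0, -1, 0, 0, 0, 0, 0, 0, -1]
}}

```text
t: 30.55
tool_pos: [0.4273, -0.1969, 0.0969]
orientation: [-1.734, 0.898, -1.87]
force: [-0.7, 0.4, -1.5]
opening: 0.0438
```

```bash
python3 rc.py .031 .084 .086 45 3
```

```text
t 30.55 p [ 0.4273 -0.1969  0.0969] F [-0.7  0.4 -1.5] op 0.0438 q [ 0.003  0.063  2.043 -0.805  1.304  0.504]
rest tcp [0.033  0.0834 0.0969] phi 44.8 zaxis [ 0.9861 -0.1658  0.0061] want [ 0.9868 -0.162 ]
True [-0.    0.08  2.05 -0.81  1.29  0.51]
0 -0.0021 0.0031 -0.0002 -0.03 -0.13 -0.07
1 -0.0021 0.0031 -0.0002 -0.03 -0.13 -0.07
2 -0.0021 0.0031 -0.0002 -0.03 -0.13 -0.07
```

Request:
{"op": "carry_out", "data": {
  "motion": [-0.002, 0.003, 0, 0, -0.2, -0.1, -1, -0.002, 0.002, 0, -0.1, -0.1, -0.1, -1, -0.001, 0.001, 0, -0.1, 0, 0, -1, 0, 0, 0, 0, 0, 0, -1, 0, 0, 0, 0, 0, 0, -1]
}}

```text
t: 31.05
tool_pos: [0.4282, -0.1976, 0.0897]
orientation: [-1.741, 0.896, -1.868]
force: [0.0, 0.2, -1.4]
opening: 0.0435
```

```bash
python3 rc.py .031 .084 .086 45 3
```

```text
t 31.05 p [ 0.4282 -0.1976  0.0897] F [ 0.   0.2 -1.4] op 0.0435 q [ 0.003  0.083  2.039 -0.81   1.296  0.513]
rest tcp [0.0325 0.0823 0.0897] phi 45.0 zaxis [ 0.9864 -0.1644  0.0015] want [ 0.9868 -0.162 ]
True [-0.    0.08  2.05 -0.81  1.29  0.51]
0 -0.0005 0.0012 -0.0006 0.01 -0.05 -0.0
1 -0.0005 0.0012 -0.0006 0.01 -0.05 -0.0
2 -0.0005 0.0012 -0.0006 0.01 -0.05 -0.0
```

Request:
{"op": "carry_out", "data": {
  "motion": [-0.001, 0.0015, -0.001, 0, -0.1, 0, -1, -0.001, 0.001, 0, 0, 0, 0, -1, 0, 0, 0, 0, 0, 0, -1, -0.001, 0.001, 0, 0, 0, 0, -1, 0, 0, 0, 0, 0, 0, -1]
}}

```text
t: 31.55
tool_pos: [0.4271, -0.1978, 0.0849]
orientation: [-1.742, 0.895, -1.866]
force: [0.2, -0.2, -2.4]
opening: 0.044
```

```bash
python3 rc.py .031 .084 .083 45 3
```

```text
t 31.55 p [ 0.4271 -0.1978  0.0849] F [ 0.2 -0.2 -2.4] op 0.044 q [ 0.002  0.09   2.043 -0.813  1.288  0.519]
rest tcp [0.0321 0.0834 0.0849] phi 44.99 zaxis [ 0.9866 -0.1631  0.0004] want [ 0.9868 -0.162 ]
True [-0.    0.09  2.05 -0.81  1.28  0.52]
0 -0.0002 0.0007 -0.0002 0.01 -0.02 -0.0
1 -0.0002 0.0007 -0.0002 0.01 -0.02 -0.0
2 -0.0002 0.0007 -0.0002 0.01 -0.02 -0.0
```

Request:
{"op": "carry_out", "data": {
  "motion": [-0.001, 0.001, 0, 0, 0, 0, -1, 0, 0, 0, 0, 0, 0, -1, -0.0007, 0.0007, 0, 0, 0, 0, -1, 0, 0, 0, 0, 0, 0, -1, 0, 0, 0, 0, 0, 0, -1]
}}

```text
t: 32.05
tool_pos: [0.4276, -0.198, 0.083]
orientation: [-1.742, 0.894, -1.867]
force: [-0.2, 0.1, -1.5]
opening: 0.0438
```

```bash
python3 rc.py .031 .084 .083 45 3; python3 - <<'E'
from mt import *
boxes('scene',[],'pics/s14.png',(100,180,300,380,3))
E
```

```text
t 32.05 p [ 0.4276 -0.198   0.083 ] F [-0.2  0.1 -1.5] op 0.0438 q [ 0.002  0.095  2.043 -0.815  1.285  0.523]
rest tcp [0.032  0.0829 0.083 ] phi 45.04 zaxis [ 0.9866 -0.163   0.0013] want [ 0.9868 -0.162 ]
True [-0.    0.09  2.05 -0.81  1.28  0.52]
0 0.0002 0.0002 -0.0004 -0.0 -0.03 0.01
1 0.0002 0.0002 -0.0004 -0.0 -0.03 0.01
2 0.0002 0.0002 -0.0004 -0.0 -0.03 0.01
```

View pics/s14.png

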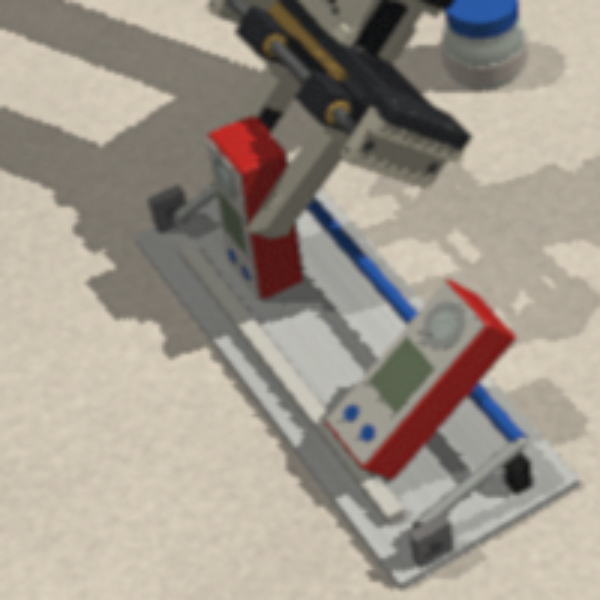

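Not yet in contact; lower another couple of mm.

Request:
{"op": "carry_out", "data": {
  "motion": [-0.001, 0.001, 0, 0, 0, 0, -1, 0, 0, 0, 0, 0, 0, -1, -0.0007, 0.0007, 0, 0, 0, 0, -1, 0, 0, 0, 0, 0, 0, -1, 0, 0, 0, 0, 0, 0, -1]
}}

```text
t: 32.6
tool_pos: [0.4282, -0.1986, 0.0828]
orientation: [-1.743, 0.893, -1.871]
force: [0.1, 0.8, 0.9]
opening: 0.0439
```

```bash
python3 rc.py .031 .084 .083 45 3
```

```text
t 32.6 p [ 0.4282 -0.1986  0.0828] F [0.1 0.8 0.9] op 0.0439 q [ 0.003  0.099  2.041 -0.818  1.285  0.527]
rest tcp [0.0315 0.0822 0.0828] phi 45.2 zaxis [ 0.9865 -0.1639  0.0027] want [ 0.9868 -0.162 ]
True [-0.    0.09  2.05 -0.81  1.28  0.52]
0 0.0002 0.0001 -0.0006 -0.01 -0.06 0.07
1 0.0002 0.0001 -0.0006 -0.01 -0.06 0.07
2 0.0002 0.0 -0.0006 -0.01 -0.06 0.07
```

Request:
{"op": "carry_out", "data": {
  "motion": [0, 0, 0, 0, 0, 0, -0.03, 0, 0, 0, 0, 0, 0, 0.1, 0, 0, 0, 0, 0, 0, 0.25, 0, 0, 0, 0, 0, 0, 0.45, 0, 0, 0, 0, 0, 0, 0.45]
}}

```text
t: 33.1
tool_pos: [0.4281, -0.1986, 0.0822]
orientation: [-1.743, 0.893, -1.87]
force: [0.2, -0.4, 0.9]
opening: 0.0662
```

Request:
{"op": "carry_out", "data": {
  "motion": [0.001, -0.001, 0, 0, 0, 4, 0.45, 0.001, -0.001, 0, 0, 0, 5, 0.45, 0.001, -0.001, 0, 0, 0, 5, 0.45, 0.001, -0.0013, 0, 0, 0, 5, 0.45, 0, 0, 0, 0, 0, 0, 0.45]
}}

```text
t: 33.6
tool_pos: [0.4283, -0.1982, 0.0877]
orientation: [-1.48, 1.108, -1.642]
force: [1.0, -0.5, 0.2]
opening: 0.0676
```

```bash
python3 rc.py .031 .0825 .095 0 5;  python3 - <<'E'
from mt import *
boxes('scene',[],'pics/s15.png',(100,180,300,380,3))
E
```

```text
t 33.6 p [ 0.4283 -0.1982  0.0877] F [ 1.  -0.5  0.2] op 0.0676 q [-0.213 -0.088  2.064 -0.484  1.183  0.139]
rest tcp [0.0319 0.0822 0.0877] phi 25.58 zaxis [ 0.9871 -0.1598  0.0022] want [ 0.9868 -0.162 ]
True [-0.54 -0.1   1.99  0.    1.25 -0.38]
0 0.0008 -0.0012 -0.0001 -0.03 0.02 5.12
1 0.0007 -0.0013 -0.0001 -0.03 0.02 5.12
2 0.0006 -0.0014 -0.0001 -0.03 0.02 5.12
3 0.0004 -0.0014 -0.0001 -0.03 0.02 5.12
4 0.0003 -0.0014 -0.0001 -0.03 0.02 5.12
```

View pics/s15.png

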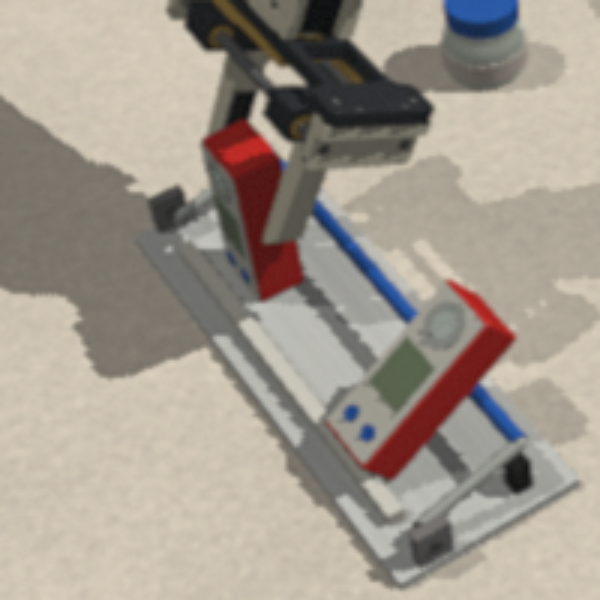

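Request:
{"op": "carry_out", "data": {
  "motion": [0.001, -0.001, 0, 0, 0, 5, 0.45, 0.0007, -0.0013, 0, 0, 0, 5, 0.45, 0.0006, -0.0014, 0, 0, 0, 5, 0.45, 0.0004, -0.0014, 0, 0, 0, 4, 0.45, 0, 0, 0, 0, 0, 0, 0.45]
}}

```text
t: 34.15
tool_pos: [0.424, -0.1959, 0.0882]
orientation: [-1.229, 1.285, -1.403]
force: [-0.3, -0.7, -0.5]
opening: 0.0674
```

```bash
python3 rc.py .0315 .0825 .095 0 2
```

```text
t 34.15 p [ 0.424  -0.1959  0.0882] F [-0.3 -0.7 -0.5] op 0.0674 q [-0.456 -0.118  2.025 -0.121  1.215 -0.255]
rest tcp [0.0335 0.0868 0.0882] phi 6.61 zaxis [ 0.9872 -0.159  -0.0109] want [ 0.9868 -0.162 ]
True [-0.54 -0.1   1.99  0.    1.25 -0.38]
0 0.0014 -0.0033 0.0021 0.31 0.11 3.3
1 0.0012 -0.0033 0.0021 0.31 0.11 3.3
```

Request:
{"op": "carry_out", "data": {
  "motion": [0.0014, -0.003, 0.002, 0.4, 0.1, 3.3, 0.45, 0.001, -0.004, 0.003, 0.3, 0.1, 3, 0.45, 0, 0, 0, 0, 0, 0, 0.45, 0, 0, 0, 0, 0, 0, 0.45, 0, 0, 0, 0, 0, 0, 0.2]
}}

```text
t: 34.65
tool_pos: [0.4246, -0.1952, 0.0897]
orientation: [-1.149, 1.334, -1.331]
force: [0.1, 0.3, 0.4]
opening: 0.0632
```

```bash
python3 rc.py .0315 .0825 .096 0 1
```

```text
t 34.65 p [ 0.4246 -0.1952  0.0897] F [0.1 0.3 0.4] op 0.0632 q [-0.527 -0.096  1.997 -0.019  1.25  -0.357]
rest tcp [0.0342 0.0863 0.0897] phi 0.81 zaxis [ 0.9866 -0.1627 -0.0143] want [ 0.9868 -0.162 ]
True [-0.54 -0.1   1.99  0.    1.25 -0.38]
0 0.0028 -0.0063 0.0037 0.82 -0.04 0.81
```

Request:
{"op": "carry_out", "data": {
  "motion": [0.002, -0.004, 0.003, 0.5, 0, 0.5, 0.4, 0.001, -0.003, 0.002, 0.4, 0, 0.3, 0.4, 0, 0, 0, 0, 0, 0, 0.4, 0, 0, 0, 0, 0, 0, 0.2, 0, 0, 0, 0, 0, 0, 0.1]
}}

```text
t: 35.15
tool_pos: [0.4292, -0.1977, 0.0966]
orientation: [-1.13, 1.325, -1.329]
force: [-0.5, 1.3, 0.1]
opening: 0.0541
```

```bash
python3 rc.py .0315 .0825 .096 0 1
```

```text
t 35.15 p [ 0.4292 -0.1977  0.0966] F [-0.5  1.3  0.1] op 0.0541 q [-0.539 -0.102  1.989 -0.001  1.254 -0.378]
rest tcp [0.0326 0.0814 0.0966] phi 0.1 zaxis [ 0.9871 -0.1604  0.0008] want [ 0.9868 -0.162 ]
True [-0.54 -0.1   1.99  0.    1.25 -0.38]
0 0.0011 0.0006 -0.0011 -0.05 0.1 0.1
```

Request:
{"op": "carry_out", "data": {
  "motion": [0.001, 0.0005, -0.001, 0, 0.1, 0.1, -0.03, 0, 0, 0, 0, 0, 0, -1, 0, 0, 0, 0, 0, 0, -1, 0, 0, 0, 0, 0, 0, -1, 0, 0, 0, 0, 0, 0, -1],
  "squeeze": 18
}}

```text
t: 35.65
tool_pos: [0.4279, -0.1987, 0.096]
orientation: [-1.127, 1.328, -1.329]
force: [0.2, 0.1, -0.2]
opening: 0.0437
```

```bash
python3 -c "
from lean import *
lean(.084,.0335,[(0,.0315,.083,2),(27.5,.037,.076,4),(55,.043,.060,4)])"
```

```text
t 35.65 p [ 0.4279 -0.1987  0.096 ] F [ 0.2  0.1 -0.2] op 0.0437 q [-0.544 -0.103  1.991  0.     1.254 -0.38 ]
rest tcp [0.0314 0.0825 0.096 ] phi -0.01 zaxis [ 0.9866 -0.1629  0.0009] want [ 0.9868 -0.162 ]
wp 0 [0.0315 0.084  0.1165] True
0 -0.0001 -0.0102 -0.0007 -0.02 -0.02 -0.0
1 -0.0001 -0.0102 -0.0007 -0.02 -0.02 -0.0
wp 27.5 [0.0525 0.084  0.1057] True
0 -0.0052 0.0027 -0.0 -0.0 -0.0 -6.87
1 -0.0055 0.002 -0.0 -0.0 -0.0 -6.87
2 -0.0057 0.0014 -0.0 -0.0 -0.0 -6.87
3 -0.0059 0.0007 -0.0 -0.0 -0.0 -6.87
wp 55 [0.0704 0.084  0.0792] True
0 -0.007 0.0038 0.0 0.0 0.0 -6.87
1 -0.0074 0.0029 0.0 0.0 0.0 -6.87
2 -0.0077 0.002 0.0 0.0 0.0 -6.87
3 -0.0079 0.0011 0.0 0.0 0.0 -6.87
```

Request:
{"op": "carry_out", "data": {
  "motion": [0, -0.01, 0, 0, 0, 0, -1, 0, -0.01, -0.001, 0, 0, 0, -1, -0.0055, 0.002, -0.001, 0, 0, -6.5, -1, -0.0055, 0.002, 0, 0, 0, -6.5, -1, 0, 0, 0, 0, 0, 0, -1]
}}

```text
t: 36.15
tool_pos: [0.4278, -0.1896, 0.1157]
orientation: [-1.309, 1.225, -1.502]
force: [0.2, 1.2, -2.2]
opening: 0.0442
```

Request:
{"op": "carry_out", "data": {
  "motion": [-0.0075, 0.0035, 0, 0, -0.2, -7, -1, -0.008, 0.003, 0, 0, -0.1, -7, -1, -0.007, 0.004, 0, 0, 0, -6.8, -1, -0.0075, 0.003, 0, 0, 0, -6.8, -1, 0, 0, 0, 0, 0, 0, -1]
}}

```text
t: 36.65
tool_pos: [0.4339, -0.1705, 0.0966]
orientation: [-1.688, 0.939, -1.837]
force: [-0.2, -0.2, -2.3]
opening: 0.044
```

```bash
python3 -c "
from lean import *
lean(.084,.033,[(55,.043,.059,3)])"
```

```text
t 36.65 p [ 0.4339 -0.1705  0.0966] F [-0.2 -0.2 -2.3] op 0.044 q [ 0.027  0.051  2.025 -0.739  1.314  0.488]
rest tcp [0.0601 0.0811 0.0966] phi 41.51 zaxis [ 0.9857 -0.1685  0.0081] want [ 0.9868 -0.162 ]
wp 55 [0.07   0.084  0.0779] True
0 -0.0066 0.0025 -0.001 -0.01 -0.2 -4.5
1 -0.0068 0.0019 -0.001 -0.01 -0.2 -4.5
2 -0.0069 0.0014 -0.001 -0.01 -0.2 -4.5
```

Request:
{"op": "carry_out", "data": {
  "motion": [-0.006, 0.002, -0.001, -0.1, -0.2, -4.5, -1, -0.006, 0.002, -0.001, -0.1, -0.2, -4.5, -1, -0.006, 0.001, -0.001, 0, -0.2, -4.3, -1, 0, 0, 0, 0, 0, 0, -1, 0, 0, 0, 0, 0, 0, -1]
}}

```text
t: 37.15
tool_pos: [0.434, -0.163, 0.0826]
orientation: [-1.871, 0.793, -1.962]
force: [0.6, 0.4, -1.0]
opening: 0.044
```

```bash
python3 -c "
from lean import *
lean(.084,.033,[(55,.043,.053,3)])"
```

```text
t 37.15 p [ 0.434  -0.163   0.0826] F [ 0.6  0.4 -1. ] op 0.044 q [ 0.144  0.257  1.959 -0.887  1.424  0.688]
rest tcp [0.0676 0.0822 0.0826] phi 54.06 zaxis [ 0.9847 -0.174  -0.0094] want [ 0.9868 -0.162 ]
wp 55 [0.07   0.084  0.0719] True
0 -0.0034 0.0014 -0.0006 0.29 0.01 -0.31
1 -0.0034 0.0014 -0.0006 0.29 0.01 -0.31
2 -0.0034 0.0014 -0.0006 0.29 0.01 -0.31
```

Request:
{"op": "carry_out", "data": {
  "motion": [-0.003, 0.001, -0.0006, 0.4, 0, -0.4, -1, -0.003, 0.001, -0.0006, 0.3, 0, -0.4, -1, -0.0015, 0.001, 0, 0.2, 0, -0.2, -1, 0, 0, 0, 0, 0, 0, -1, 0, 0, 0, 0, 0, 0, -1]
}}

```text
t: 37.65
tool_pos: [0.4345, -0.1626, 0.0776]
orientation: [-1.863, 0.771, -1.976]
force: [0.4, 0.7, -1.4]
opening: 0.0439
```

```bash
python3 -c "
from lean import *
lean(.084,.033,[(55,.043,.053,3)])"
```

```text
t 37.65 p [ 0.4345 -0.1626  0.0776] F [ 0.4  0.7 -1.4] op 0.0439 q [ 0.152  0.266  1.967 -0.902  1.413  0.716]
rest tcp [0.068  0.0818 0.0776] phi 54.6 zaxis [ 0.986  -0.1664  0.0057] want [ 0.9868 -0.162 ]
wp 55 [0.07   0.084  0.0719] True
0 -0.0019 0.0005 -0.0007 0.01 -0.14 -0.13
1 -0.0019 0.0005 -0.0007 0.01 -0.14 -0.13
2 -0.0019 0.0005 -0.0007 0.01 -0.14 -0.13
```

Request:
{"op": "carry_out", "data": {
  "motion": [-0.002, 0.0005, -0.001, 0, -0.2, -0.2, -1, -0.0015, 0.0005, -0.001, 0, -0.1, -0.1, -1, -0.001, 0, 0, -0.1, -0.1, 0, -1, 0, 0, 0, 0, 0, 0, -1, 0, 0, 0, 0, 0, 0, -1]
}}

```text
t: 38.15
tool_pos: [0.4328, -0.1601, 0.073]
orientation: [-1.874, 0.767, -1.971]
force: [0.2, -0.9, -1.2]
opening: 0.0436
```

```bash
python3 -c "
from lean import *
lean(.084,.033,[(55,.043,.053,3)])"
```

```text
t 38.15 p [ 0.4328 -0.1601  0.073 ] F [ 0.2 -0.9 -1.2] op 0.0436 q [ 0.159  0.279  1.966 -0.903  1.415  0.722]
rest tcp [0.0702 0.0839 0.073 ] phi 54.9 zaxis [ 0.9866 -0.1631 -0.0017] want [ 0.9868 -0.162 ]
wp 55 [0.07   0.084  0.0719] True
0 -0.0002 0.0003 -0.0 0.04 0.02 -0.03
1 -0.0002 0.0003 -0.0 0.04 0.02 -0.03
2 -0.0002 0.0003 -0.0 0.04 0.02 -0.03
```

Request:
{"op": "carry_out", "data": {
  "motion": [-0.001, 0.0005, 0, 0.1, 0, -0.1, -1, -0.001, 0.0005, 0, 0, 0, 0, -1, 0, 0, 0, 0, 0, 0, -1, -0.001, 0, 0, 0, 0, 0, -1, 0, 0, 0, 0, 0, 0, -1]
}}

```text
t: 38.65
tool_pos: [0.433, -0.1591, 0.0696]
orientation: [-1.875, 0.763, -1.972]
force: [0.7, -0.3, -1.6]
opening: 0.0437
```

```bash
python3 -c "
from lean import *
lean(.084,.033,[(55,.043,.053,3)])"; python3 - <<'E'
from mt import *
boxes('scene',[],'pics/s16.png',(100,180,300,380,3))
E
```

```text
t 38.65 p [ 0.433  -0.1591  0.0696] F [ 0.7 -0.3 -1.6] op 0.0437 q [ 0.162  0.288  1.965 -0.905  1.412  0.73 ]
rest tcp [0.0712 0.0838 0.0696] phi 55.01 zaxis [ 0.9869 -0.1615 -0.0007] want [ 0.9868 -0.162 ]
wp 55 [0.07   0.084  0.0719] True
0 0.0009 -0.0001 -0.0001 -0.0 0.02 0.0
1 0.0009 -0.0001 -0.0001 -0.0 0.02 0.0
2 0.0009 -0.0001 -0.0001 -0.0 0.02 0.0
```

View pics/s16.png

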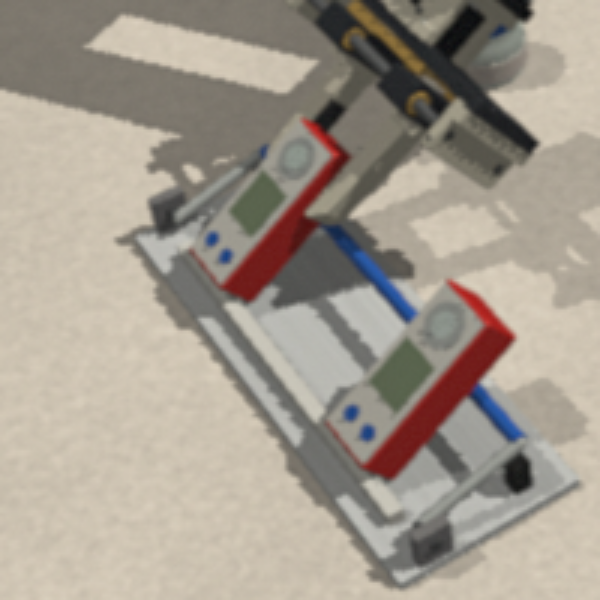

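Request:
{"op": "carry_out", "data": {
  "motion": [-0.001, 0, 0, 0, 0, 0, -1, 0, 0, 0, 0, 0, 0, -1, -0.0007, 0, 0, 0, 0, 0, -1, 0, 0, 0, 0, 0, 0, -1, 0, 0, 0, 0, 0, 0, -1]
}}

```text
t: 39.2
tool_pos: [0.4333, -0.1583, 0.0686]
orientation: [-1.875, 0.762, -1.973]
force: [-0.8, -0.6, -1.2]
opening: 0.0437
```

```bash
python3 -c "
from lean import *
lean(.084,.033,[(55,.043,.053,3)])"
```

```text
t 39.2 p [ 0.4333 -0.1583  0.0686] F [-0.8 -0.6 -1.2] op 0.0437 q [ 0.164  0.292  1.964 -0.905  1.412  0.733]
rest tcp [0.0721 0.0837 0.0686] phi 55.06 zaxis [ 0.9868 -0.1618 -0.0003] want [ 0.9868 -0.162 ]
wp 55 [0.07   0.084  0.0719] True
0 0.0013 -0.0001 -0.0001 -0.0 0.01 0.02
1 0.0013 -0.0001 -0.0001 -0.0 0.01 0.02
2 0.0013 -0.0001 -0.0001 -0.0 0.01 0.02
```

Request:
{"op": "carry_out", "data": {
  "motion": [-0.001, 0.001, 0, 0, 0, 0, -1, 0, 0, 0, 0, 0, 0, -1, -0.0007, 0.0007, 0, 0, 0, 0, -1, 0, 0, 0, 0, 0, 0, -1, 0, 0, 0, 0, 0, 0, -1]
}}

```text
t: 39.7
tool_pos: [0.4336, -0.1591, 0.0679]
orientation: [-1.876, 0.761, -1.976]
force: [-0.1, -0.1, 1.1]
opening: 0.044
```

```bash
python3 -c "
from lean import *
lean(.084,.033,[(55,.043,.053,3)])"
```

```text
t 39.7 p [ 0.4336 -0.1591  0.0679] F [-0.1 -0.1  1.1] op 0.044 q [ 0.164  0.296  1.962 -0.907  1.412  0.737]
rest tcp [0.0713 0.0833 0.0679] phi 55.2 zaxis [ 0.9867 -0.1627  0.001 ] want [ 0.9868 -0.162 ]
wp 55 [0.07   0.084  0.0719] True
0 0.0013 -0.0004 -0.0002 -0.0 -0.02 0.07
1 0.0013 -0.0004 -0.0002 -0.0 -0.02 0.07
2 0.0013 -0.0004 -0.0002 -0.0 -0.02 0.07
```

Contact (force +1.1 N). Release and back away.

Request:
{"op": "carry_out", "data": {
  "motion": [0, 0, 0, 0, 0, 0, -0.03, 0, 0, 0, 0, 0, 0, 0.05, 0, 0, 0, 0, 0, 0, 0.25, 0, 0, 0, 0, 0, 0, 0.25, 0, 0, 0, 0, 0, 0, 0.3]
}}

```text
t: 40.2
tool_pos: [0.4338, -0.159, 0.0673]
orientation: [-1.875, 0.761, -1.975]
force: [-0.4, 0.3, 0.4]
opening: 0.06
```

Request:
{"op": "carry_out", "data": {
  "motion": [0, -0.01, 0, 0, 0, 0, 0.3, 0, -0.02, 0, 0, 0, 0, 0.3, 0, -0.03, 0, 0, 0, 0, 0.3, 0, -0.03, 0, 0, 0, 0, 0.3, 0, 0, 0, 0, 0, 0, 0.3]
}}

```text
t: 40.7
tool_pos: [0.4454, -0.0823, 0.1213]
orientation: [-1.876, 0.764, -1.974]
force: [0.2, -0.6, -0.0]
opening: 0.0604
```

Request:
{"op": "carry_out", "data": {
  "motion": [0.03, -0.02, 0, 0, 0, 0, 0.3, 0.03, -0.025, 0, 0, 0, 5, 0.3, 0.03, -0.025, 0, 0, 0, 6, 0.3, 0.02, -0.03, 0, 0, 0, 6, 0.3, 0, 0, 0, 0, 0, 0, 0.3]
}}

```text
t: 41.2
tool_pos: [0.4461, -0.0727, 0.2736]
orientation: [-1.652, 0.98, -1.775]
force: [0.7, 0.0, 1.3]
opening: 0.0608
```

```bash
python3 - <<'E'
from rc import *
rc(st())
boxes('scene',[],'pics/s17.png',(100,180,300,380,3))
boxes('top',[],'pics/t17.png')
E
```

```text
t 41.2 p [ 0.4461 -0.0727  0.2736] F [0.7 0.  1.3] op 0.0608 q [ 0.187 -0.113  1.804 -0.616  1.686  0.345]
rest tcp [0.1586 0.0849 0.2736] phi 37.67 zaxis [ 0.9876 -0.1571 -0.0058] want [ 0.9868 -0.162 ]
```

View pics/s17.png

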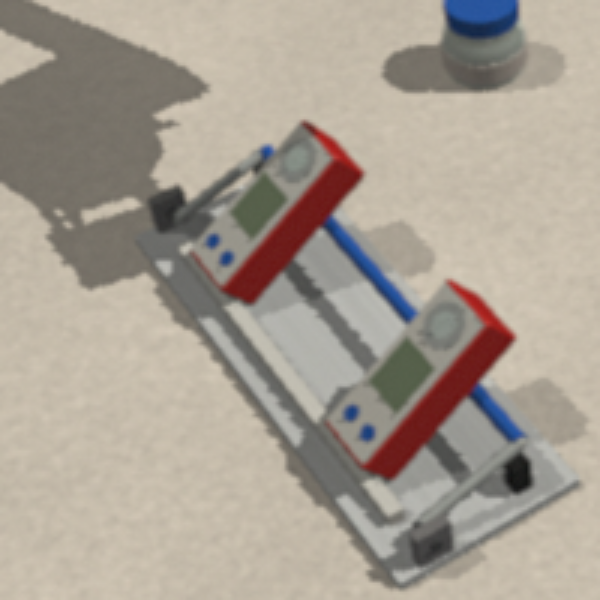

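View pics/t17.png

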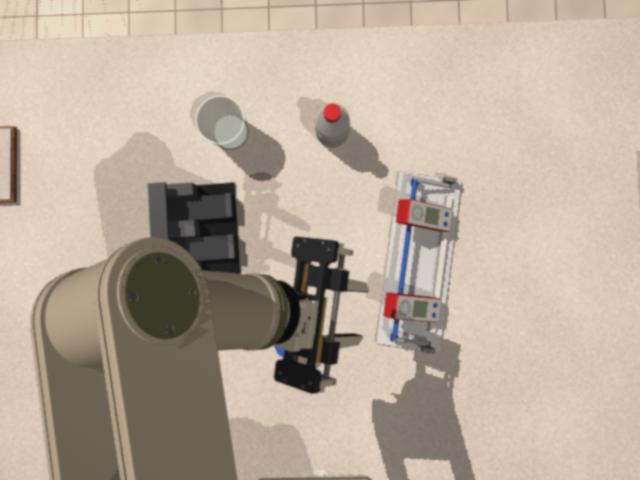

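```bash
python3 - <<'E'
from mt import *
from scipy.optimize import least_squares
t=np.radians(55); ax=np.array([np.sin(t),0,np.cos(t)]); bk=np.array([np.cos(t),0,-np.sin(t)])
for n,cr in(('top',(365,165,475,365,3)),('scene',(130,210,300,390,3))):
    im=imaging.read_camera(n); m=imaging.camera_model(n)
    im=cv2.resize(im[cr[1]:cr[3],cr[0]:cr[2]],None,fx=cr[4],fy=cr[4],interpolation=2)
    for y in(-.0845,.0835):
        P=[]
        for i in(-.055,.055):
            for j in(-.022,.022):
                for k in(-.016,.016): P.append(np.array([.043,y,.053])+ax*i+np.array([0,j,0])+bk*k)
        q=(proj(n,T(rest,P),m)-[cr[0],cr[1]])*cr[4]
        for i in range(8):
            for b in(1,2,4):
                if not i&b: cv2.line(im,tuple(np.int32(q[i]*16)),tuple(np.int32(q[i|b]*16)),(0,255,0),1,cv2.LINE_AA,4)
    cv2.imwrite(f'pics/fin_{n}.png',im)
a=cv2.imread('pics/fin_top.png');b=cv2.imread('pics/fin_scene.png'); h=max(a.shape[0],b.shape[0])
c=np.zeros((h,a.shape[1]+b.shape[1],3),np.uint8);c[:a.shape[0],:a.shape[1]]=a;c[:b.shape[0],a.shape[1]:]=b;cv2.imwrite('pics/fin.png',c[:600,:])
E
```

```text
(no output)
```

View pics/fin.png

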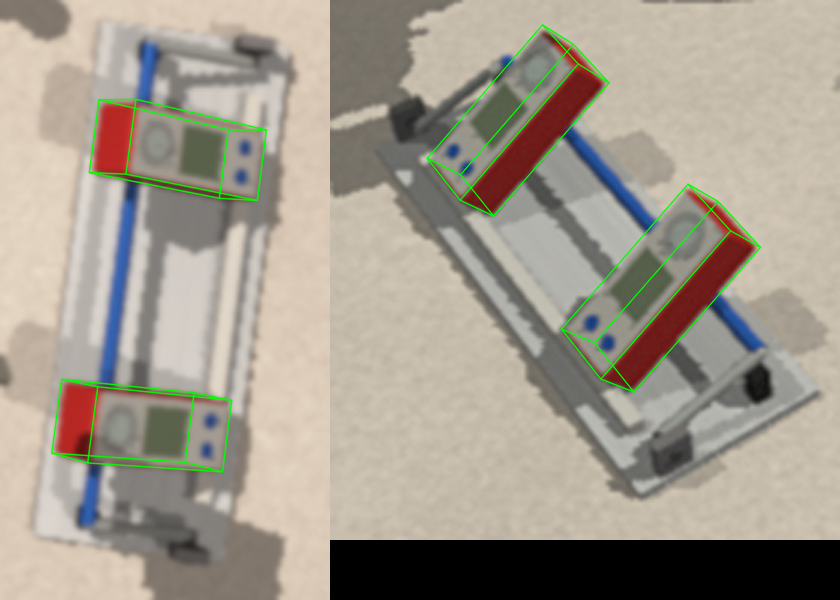

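```bash
python3 - <<'E'
from rc import *
for th,p in(('jar',.06),('reagent',.15),('beaker',.05)):
    imaging.read_camera('scene'); r=models.outline_of('scene',th); print(th,[(round(x['confidence'],2),np.round(x['pixel'])) for x in r[:1]])
boxes('scene',[],'pics/s18.png',(100,180,300,380,3)); st()
print(robot.close_job())
E
```

```text
jar [(0.78, array([259., 189.]))]
reagent [(0.77, array([378., 303.]))]
beaker [(0.75, array([449., 246.]))]
t 41.75 p [ 0.4427 -0.0722  0.2652] F [ 0.8 -0.3 -0.8] op 0.0605 q [ 0.191 -0.102  1.813 -0.617  1.685  0.348]
the job is handed in; nothing more can be done
None
```

View pics/s18.png

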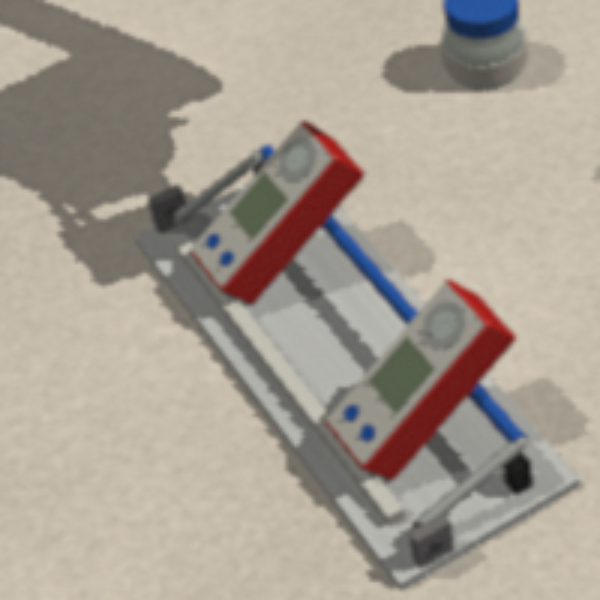

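The job is handed in at about 42 s. The prop bar is open on its stop, and both red refractometers in the foam are on the rest, display up.

- **Sequence:** I swung the bar over first. Then I took each meter out head end first: lifted it about 9°, drew it about 21 mm clear of the lip and stood it on its tail on the rest. I regripped it from above and leaned it back on the bar. They sit at the two outer places (y ≈ -84 and +84 mm), so the middle place is empty.
- **Meters:** In the last top and scene pictures, the expected outlines of two squarely placed meters match what shows to about 1–2 mm. Tails are behind the lip and backs are on the bar.
- **Bystanders:** The bottle, beaker and jar show at the same scene-camera pixels as at the start, within about 4 px, which is the finder's own scatter.
- **Robot:** The gripper was open and well clear of everything. The highest wrist force I read was under 10 N, but I only read it at the end of each move.
- **Failed or disagreeing checks:** None. I saw no sign of a meter being knocked aside.

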